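Gang-mark the wooden blanks in the spring marking jig

ROBOT

A 6-joint arm with a two-finger parallel gripper is mounted at the origin on the work surface. World frame = base frame: x ahead of the robot, y to its left, z up, the work surface at z = 0. Lengths are in mm, angles in degrees, forces in N, time in s.
With the tool pointing down it reaches from about 300 to 850 mm from the base axis. Payload 4.2 kg.
Tool frame: the origin (TCP) lies on the centre line of the jaws, within the pads' length; the fingertips stand 8 mm ahead of it and the grasp point (between the pads) lies 11 mm behind it; z points along the fingers, y is the line along which they close (so a half turn about z gives the same grasp; the last joint's range is limited). The gripper opens to 91 mm and grips with 3 to 60 N. Pads are 32 mm wide; open, the fingers measure 118 mm over their backs; the gripper's body (76 mm by 178 mm) begins 60 mm behind the grasp point.
Start: joints at [73.854, 18.312, 89.639, -0, 72.044, -1.146], TCP at [148.823, 555.423, 221.976] pointing down, gripper open.
Joint ranges: [-177.97, 177.97], [-48.28, 115.42], [12.27, 149.76], [-77.06, 257.06], [2.81, 150.46], [-146.56, 146.56]. Speed limits (degrees/s): [147.25, 147.25, 180, 180, 180, 180].

INTERFACE

Orientations are given as [roll, pitch, yaw] about the fixed x, y, z axes, in that order (R = Rz(yaw) Ry(pitch) Rx(roll)).
In Python, from workcell import telemetry, eyes, ticket gives the robot as it stands. The module is installed in compiled form; this text tells all that it offers.
- The arm moves only by the shell command python3 -m crank 'ROWS' [OPENING] [FORCE]. ROWS is JSON, a list of rows, each an object of numbers: "dx", "dy", "dz": the shift along the world's x, y, z normalised to -1 to 1, where 1 is 80 cm; "yaw": the turn about the world's z normalised to -1 to 1, where 1 is 5 degrees. A call has 1 to 10 rows; each row shifts and turns the commanded pose from where the row before left it; what a row does not reach is not made up. A row lasts 1/8 s, in which the tool goes at most 62.5 mm and 10.7 degrees, less where a joint would pass 70% of its speed; a pose out of reach is approached as far as the arm can. A call with a number of a shift or a turn outside -1 to 1 is refused whole. A call with a gripper value outside its range is refused whole. OPENING is the opening, from 0 (shut) to 1 (fully open), set as the call begins (- or left out, the last holds). The fingers move at their own pace and stop on an object; FORCE is the grip in N (left out, the last holds). Time passes only in rows, so rows that do not move let the fingers close. It gives the time, the measured TCP pose, the force, the opening and the grip force at its end, in the units of the state.
- telemetry.state(): the state, without advancing time (a new reading comes with each control period).
- eyes.grab_frame(name): name is "side" or "top"; returns the picture (480x640x3 uint8, red, green, blue); there is no depth.
- eyes.calibration(name): a dict with "camera_matrix" (3x3 intrinsics, pixels), "k1" (the pictures are not rectified: a ray, as slopes to the right and down, at radius r is drawn at 1 + k1 r^2 times it, then the intrinsics apply), "world_from_camera" (4x4, takes a point from camera to world coordinates). Camera axes: x right, y down, z forward; pixel columns grow to the right and rows downward; lengths in mm; the calibration is good to about 2 mm. A picture is of the moment at which its call begins. calibration takes no time and is no camera call.
- ticket.job_done(): hands the job in; it is judged then, once.
The state is a dict: "time_s": time; "qpos": joint angles; "qvel": joint speeds; "effort": joint torques, N m; "ee_pos": TCP position; "ee_rot": TCP orientation; "force": force on the tool from outside, world axes, zero at the start; "torque": the same for the moment, N m; "gripper_width": finger opening in mm; "gripper_force": force on a finger pad.
Only numpy, scipy, OpenCV 4.12 (cv2) and the standard library are available. Lean on these libraries where they do the work, as an engineer would, in place of code of your own. Each camera call takes 0.05 s, during which the arm holds its last target. There are 200 camera calls.

TASK

Load every pale round-ended blank, one per lane, by pushing it rounded end first between the guide rails of the marking jig until it is fully home in its V, and only then lift the red striker by its black knob until the sear catches and let go of it. With all blanks still fully home, press the yellow sear pad to fire the striker and mark them, then take the blanks out and lay them flat in the green tray. Leave the other things on the bench where they are.

Things in the scene. Friction and masses are not known exactly. Their poses are not given: they have to be found in the camera images.
- jig: Marking jig, fixed: plywood plate 240 x 240 mm, 10 mm thick, with three parallel lanes along the jig's x, 80 mm apart, open towards jig -x (the robot). Origin on its underside, below the middle nest point; plate from x -190 to +50 mm. A red bar crosses over the nests on two upright guide rods (y +-113 mm, 155 mm tall). The plate has a lug under the sear at y -118 to -178 mm.
- lane1 (a point): Nest point of the left (jig y +80 mm) lane, 20 mm above the bench, axes as the jig's: where the nose point of a blank fully home lies. Measured along x from here: dark rails flare in the mouth (-81 to -44 mm, 65 mm wide at its entry), run straight 33 mm apart (-46 to +4 mm), then a steel V, 45 degrees either side, stops and centres the rounded end. Rail tops 28 mm above the bench.
- lane2 (a point): Nest point of the middle (jig y 0) lane, 20 mm above the bench, axes as the jig's: where the nose point of a blank fully home lies. Measured along x from here: dark rails flare in the mouth (-81 to -44 mm, 65 mm wide at its entry), run straight 33 mm apart (-46 to +4 mm), then a steel V, 45 degrees either side, stops and centres the rounded end. Rail tops 28 mm above the bench.
- lane3 (a point): Nest point of the right (jig y -80 mm) lane, 20 mm above the bench, axes as the jig's: where the nose point of a blank fully home lies. Measured along x from here: dark rails flare in the mouth (-81 to -44 mm, 65 mm wide at its entry), run straight 33 mm apart (-46 to +4 mm), then a steel V, 45 degrees either side, stops and centres the rounded end. Rail tops 28 mm above the bench.
- blank1: Pale beech blank, 140 x 30 x 20 mm, about 60 g, lying flat, one end rounded (radius 15 mm), the other square. Origin on its underside at mid length; x runs along it towards the rounded end: the square end is at x = -70 mm. Two or three blanks are present; absent ones read None all the time. Either flat side may be up; any lane fits.
- blank1_nose (a point): Centre of the blank's rounded end, at mid thickness: 55 mm along its x from the origin, 10 mm above the underside.
- blank2: Pale beech blank, 140 x 30 x 20 mm, about 60 g, lying flat, one end rounded (radius 15 mm), the other square. Origin on its underside at mid length; x runs along it towards the rounded end: the square end is at x = -70 mm. Two or three blanks are present; absent ones read None all the time. Either flat side may be up; any lane fits.
- blank2_nose (a point): Centre of the blank's rounded end, at mid thickness: 55 mm along its x from the origin, 10 mm above the underside.
- blank3: Pale beech blank, 140 x 30 x 20 mm, about 60 g, lying flat, one end rounded (radius 15 mm), the other square. Origin on its underside at mid length; x runs along it towards the rounded end: the square end is at x = -70 mm. Two or three blanks are present; absent ones read None all the time. Either flat side may be up; any lane fits.
- blank3_nose (a point): Centre of the blank's rounded end, at mid thickness: 55 mm along its x from the origin, 10 mm above the underside.
- striker (a joint): Height of the red striker bar above its rest, m. At 0 its three points hang 3 mm above seated blanks, which slide freely beneath. It slides straight up against a spring, 300 N/m (12 N at 40 mm), to a stop at 0.055. Lifted past 0.041 the sear snaps under it and then holds it at about 0.039 (cocked). Tripped, it drops, dips to strike the blanks and springs back to 0.
- striker_knob (a point): On the axis of the black knob on the striker, at the height to grip (108 mm above the bench at rest; moves with the striker). The knob is an upright cylinder 26 mm across, from 85 to 123 mm above the bench at rest. The bar below it is 24 mm (jig x) by 256 mm (jig y), from 60 to 85 mm above the bench at rest.
- sear (a joint): Angle of the sear lever, rad: sprung to 0; pressing its yellow pad down turns it (to 0.30 at most). At 0.10 to 0.14 (pad pressed 6 to 10 mm down, which takes 12 to 15 N) it lets go of the striker; let go of, it springs back.
- sear_pad (a point): Centre of the top of the sear's yellow trip pad, 30 x 30 mm, at the jig's right-hand end (jig y -215 mm), 55 mm above the bench; press it down from above.
- tray: Green open tray, fixed, 180 (its x) x 200 (its y) mm outside, walls 6 mm thick and 30 mm high, floor about 6 mm. Origin on its underside at the centre.
- offcut: Bystander, leave alone: small pale wooden cube, 35 mm. Origin at the centre of its underside.
- slat: Bystander, leave alone: dark brown square-ended slat, 100 x 30 x 20 mm (not a blank). Origin at the centre of its underside.
- rule: Bystander, leave alone: flat steel rule, 300 x 28 x 4 mm. Origin at the centre of its underside.
- pencil: Bystander, leave alone: red pencil, 166 x 8 x 8 mm. Origin at the centre of its underside.
- glue: Bystander, leave alone: white glue bottle with a red cap, 52 mm across, 160 mm tall, standing. Origin at the centre of its underside.
- square: Bystander, leave alone: carpenter's try square: dark stock 120 x 18 x 16 mm along its x, steel blade 150 mm along its +y. Origin at the centre of its underside.
- dowel: Bystander, leave alone: short wooden dowel standing on end, 28 mm across, 55 mm tall. Origin at the centre of its underside.
Mind the look-alikes: they are no part of the job. What is shaped like the blank2 but blue or purple is not meant.

How it is judged (in metres and radians):
On the way, in this order (a step that is already met when the one before it is completed fails the run):
1. all blanks are fully home in lanes, with the striker still down (((distance between blank1_nose and lane1 below 0.0035 m and angle between the x axis of blank1 and the x axis of jig, either way round below 0.09 rad) or (distance between blank1_nose and lane2 below 0.0035 m and angle between the x axis of blank1 and the x axis of jig, either way round below 0.09 rad) or (distance between blank1_nose and lane3 below 0.0035 m and angle between the x axis of blank1 and the x axis of jig, either way round below 0.09 rad)) and ((distance between blank2_nose and lane1 below 0.0035 m and angle between the x axis of blank2 and the x axis of jig, either way round below 0.09 rad) or (distance between blank2_nose and lane2 below 0.0035 m and angle between the x axis of blank2 and the x axis of jig, either way round below 0.09 rad) or (distance between blank2_nose and lane3 below 0.0035 m and angle between the x axis of blank2 and the x axis of jig, either way round below 0.09 rad)) and ((distance between blank3_nose and lane1 below 0.0035 m and angle between the x axis of blank3 and the x axis of jig, either way round below 0.09 rad) or (distance between blank3_nose and lane2 below 0.0035 m and angle between the x axis of blank3 and the x axis of jig, either way round below 0.09 rad) or (distance between blank3_nose and lane3 below 0.0035 m and angle between the x axis of blank3 and the x axis of jig, either way round below 0.09 rad)) and value of joint striker below 0.01 m and contact force between the fingers and striker below 0.3 N), for 0.2 s.
2. the striker is held up by the sear, let go of, all blanks still home (((distance between blank1_nose and lane1 below 0.0035 m and angle between the x axis of blank1 and the x axis of jig, either way round below 0.09 rad) or (distance between blank1_nose and lane2 below 0.0035 m and angle between the x axis of blank1 and the x axis of jig, either way round below 0.09 rad) or (distance between blank1_nose and lane3 below 0.0035 m and angle between the x axis of blank1 and the x axis of jig, either way round below 0.09 rad)) and ((distance between blank2_nose and lane1 below 0.0035 m and angle between the x axis of blank2 and the x axis of jig, either way round below 0.09 rad) or (distance between blank2_nose and lane2 below 0.0035 m and angle between the x axis of blank2 and the x axis of jig, either way round below 0.09 rad) or (distance between blank2_nose and lane3 below 0.0035 m and angle between the x axis of blank2 and the x axis of jig, either way round below 0.09 rad)) and ((distance between blank3_nose and lane1 below 0.0035 m and angle between the x axis of blank3 and the x axis of jig, either way round below 0.09 rad) or (distance between blank3_nose and lane2 below 0.0035 m and angle between the x axis of blank3 and the x axis of jig, either way round below 0.09 rad) or (distance between blank3_nose and lane3 below 0.0035 m and angle between the x axis of blank3 and the x axis of jig, either way round below 0.09 rad)) and value of joint striker above 0.034 m and contact force between the fingers and striker below 0.3 N), for 0.2 s.
3. the striker fires (falls fast) with all blanks home (((distance between blank1_nose and lane1 below 0.0035 m and angle between the x axis of blank1 and the x axis of jig, either way round below 0.09 rad) or (distance between blank1_nose and lane2 below 0.0035 m and angle between the x axis of blank1 and the x axis of jig, either way round below 0.09 rad) or (distance between blank1_nose and lane3 below 0.0035 m and angle between the x axis of blank1 and the x axis of jig, either way round below 0.09 rad)) and ((distance between blank2_nose and lane1 below 0.0035 m and angle between the x axis of blank2 and the x axis of jig, either way round below 0.09 rad) or (distance between blank2_nose and lane2 below 0.0035 m and angle between the x axis of blank2 and the x axis of jig, either way round below 0.09 rad) or (distance between blank2_nose and lane3 below 0.0035 m and angle between the x axis of blank2 and the x axis of jig, either way round below 0.09 rad)) and ((distance between blank3_nose and lane1 below 0.0035 m and angle between the x axis of blank3 and the x axis of jig, either way round below 0.09 rad) or (distance between blank3_nose and lane2 below 0.0035 m and angle between the x axis of blank3 and the x axis of jig, either way round below 0.09 rad) or (distance between blank3_nose and lane3 below 0.0035 m and angle between the x axis of blank3 and the x axis of jig, either way round below 0.09 rad)) and velocity of joint striker below -0.4 m/s and contact force between the fingers and striker below 0.3 N).
At the end, for the whole second after the job is handed in: Every blank lies flat and at rest inside the tray (origin within the tray's walls, less than 50 mm above its underside, flat to within 20 degrees, either flat side up), and the striker is down (within 8 mm of rest) with the sear sprung back (x of blank1 in the frame of tray between -0.085 and 0.085 m and y of blank1 in the frame of tray between -0.092 and 0.092 m and z of each of blank1, blank2, blank3 in the frame of tray below 0.05 m and (angle between blank1's own z axis and vertical below 0.35 rad or angle between blank1's own z axis and vertical above 2.79 rad) and linear speed of each of blank1, blank2, blank3 below 0.02 m/s and x of blank2 in the frame of tray between -0.085 and 0.085 m and y of blank2 in the frame of tray between -0.092 and 0.092 m and (angle between blank2's own z axis and vertical below 0.35 rad or angle between blank2's own z axis and vertical above 2.79 rad) and x of blank3 in the frame of tray between -0.085 and 0.085 m and y of blank3 in the frame of tray between -0.092 and 0.092 m and (angle between blank3's own z axis and vertical below 0.35 rad or angle between blank3's own z axis and vertical above 2.79 rad) and value of joint striker below 0.008 m and value of joint sear below 0.05 rad); the robot touches nothing.
It fails at once if a bystander is disturbed (moved more than 40 mm) (distance of any of offcut, slat, rule, pencil, glue, square, dowel from where it was at the start of the episode above 0.04 m).
Of blank1, blank2, blank3 only 2 to 3 are there at a start; the rules pass over those that are not, and their reading is None.
At some moment in a run one of blank1, blank2, blank3 may be knocked a few centimetres aside while the robot is not near it.
Once in a run the grip may slacken for a moment while it holds something.
It also fails if it takes over 210 s, if anything falls off the work surface, if the arm or the gripper's body presses on something with over 40 N, if the wrist force passes 120 N, or if a joint passes its speed limit or range.

## Working session

There is one attempt and no reset: what is moved stays moved. The work goes in short steps, Python scripts to look and compute and a shell command to move; the robot and the scene stay as the last step left them, time stands still between calls to the robot, and variables do not carry over. Pictures are saved under pics/ and viewed, at most 14 in all, crops included, and the job is handed in when it is done.

```bash
mkdir -p pics; python3 - <<'E'
from workcell import telemetry, eyes
import cv2
for n in("top","side"):
    cv2.imwrite(f"pics/{n}0.png",eyes.grab_frame(n)[...,::-1]); c=eyes.calibration(n); print(c)
print(telemetry.state())
E
```

```text
{'camera_matrix': array([[520.43958388,   0.        , 321.80389224],
       [  0.        , 520.43958388, 237.81744943],
       [  0.        ,   0.        ,   1.        ]]), 'k1': 0.05159620987338388, 'world_from_camera': array([[-1.92906954e-02, -9.97299280e-01,  7.08661744e-02,
         3.76660036e+02],
       [-9.99736043e-01,  2.01253151e-02,  1.10822797e-02,
         6.95497278e+01],
       [-1.24785537e-02, -7.06336838e-02, -9.97424267e-01,
         1.42489809e+03],
       [ 0.00000000e+00,  0.00000000e+00,  0.00000000e+00,
         1.00000000e+00]])}
{'camera_matrix': array([[545.22714104,   0.        , 325.52700409],
       [  0.        , 545.22714104, 236.26425466],
       [  0.        ,   0.        ,   1.        ]]), 'k1': -0.07297244392461488, 'world_from_camera': array([[ 9.59668198e-01, -1.99124663e-01,  1.98459866e-01,
         1.46746751e+02],
       [-2.80694708e-01, -7.18154303e-01,  6.36761241e-01,
        -9.72787385e+02],
       [ 1.57299393e-02, -6.66786147e-01, -7.45083085e-01,
         1.30543169e+03],
       [ 0.00000000e+00,  0.00000000e+00,  0.00000000e+00,
         1.00000000e+00]])}
{'time_s': 0.1, 'qpos': array([ 7.38526782e+01,  1.83481458e+01,  8.96982809e+01, -4.62369346e-04,
        7.20446824e+01, -1.14603153e+00]), 'qvel': array([ 0.02341981,  0.00876262, -0.05278041, -0.0394625 , -0.03580043,
       -0.04405312]), 'effort': array([-1.33598161e-03, -4.13328266e+01, -2.32506108e+01,  7.27978698e-02,
        4.22447501e-02, -6.03528611e-05]), 'ee_pos': array([148.71560456, 554.98647676, 221.21036023]), 'ee_rot': array([-1.79908900e+02, -1.38270934e-03,  1.64998852e+02]), 'force': array([ 0.0824465 , -0.28362908,  0.54609686]), 'torque': array([ 0.01266724, -0.00101312,  0.05620949]), 'gripper_force': 0.0, 'gripper_width': 91.21262097817335}
```

View pics/top0.png

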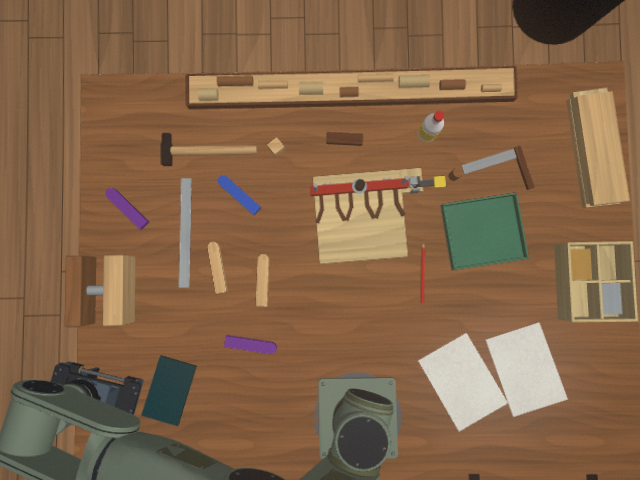

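View pics/side0.png

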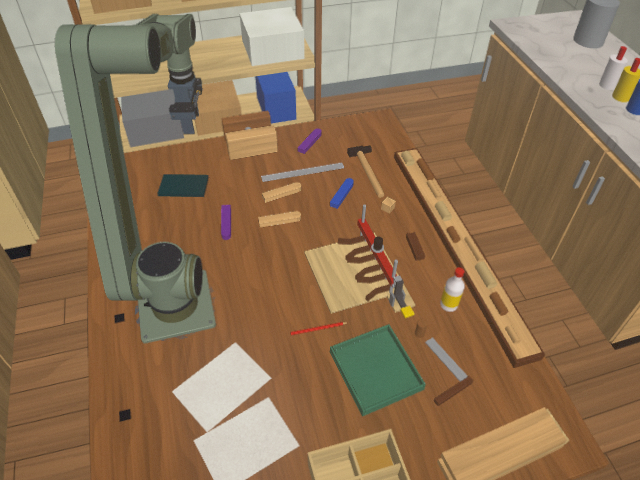

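Top view: the jig is at about (362,215), the tray at (484,231), and pale blanks at (217,267) and (262,280). The rounded ends still have to be made out. The arm hides the lower left.

```bash
cat > h.py <<'E'
import numpy as np, cv2
from workcell import telemetry, eyes
def pix2w(n,uv,z):
    c=eyes.calibration(n);K=c["camera_matrix"];k=c["k1"];T=c["world_from_camera"]
    d=np.array([(uv[0]-K[0,2])/K[0,0],(uv[1]-K[1,2])/K[1,1]]);s=d.copy()
    for _ in range(20): s=d/(1+k*(s@s))
    r=T[:3,:3]@np.array([s[0],s[1],1]);t=(z-T[2,3])/r[2]
    return T[:3,3]+t*r
def w2pix(n,p):
    c=eyes.calibration(n);K=c["camera_matrix"];k=c["k1"];T=c["world_from_camera"]
    q=T[:3,:3].T@(np.asarray(p,float)-T[:3,3]);s=q[:2]/q[2];s=s*(1+k*(s@s))
    return K[:2,:2]@s+K[:2,2]
def crop(img,x,y,w,h,f,name):
    cv2.imwrite(name,cv2.resize(img[y:y+h,x:x+w,::-1],None,fx=f,fy=f,interpolation=cv2.INTER_CUBIC))
E
python3 - <<'E'
from h import *
im=cv2.imread("pics/top0.png")[...,::-1]
a=cv2.resize(im[155:275,300:460],None,fx=5,fy=5,interpolation=cv2.INTER_CUBIC)
cv2.imwrite("pics/jig0.png",a[...,::-1])
hsv=cv2.cvtColor(im,cv2.COLOR_RGB2HSV); 
print(hsv[267,217],hsv[280,262],im[267,217],im[267,240])
m=((hsv[...,2]>165)&(hsv[...,1]>60)&(hsv[...,0]<25)).astype(np.uint8)
n,l,s,c=cv2.connectedComponentsWithStats(m)
for i in range(1,n):
    if 100<s[i,4]<5000:
        ys,xs=np.where(l==i);P=np.array([pix2w("top",(x,y),20)[:2] for x,y in zip(xs,ys)])
        mu=P.mean(0);w,v=np.linalg.eigh(np.cov(P.T));d=v[:,1];q=(P-mu)@d;e=(P-mu)@v[:,0]
        # end widths
        f=[np.ptp(e[(q*sg>np.max(q*sg)-9)]) for sg in(1,-1)]
        print(c[i].round(),s[i,4],mu.round(1),"dir",d.round(3),"mid",(mu+d*(q.max()+q.min())/2).round(1),"L",np.ptp(q).round(),"W",np.ptp(e).round(),"endw +,-",np.round(f))
E
```

```text
[ 16 109 202] [ 17 111 202] [202 163 116] [142  96  62]Traceback (most recent call last):
  File "<stdin>", line 11, in <module>
  File "h.py", line 4, in pix2w
    c=eyes.calibration(n);K=c["camera_matrix"];k=c["k1"];T=c["world_from_camera"]
ValueError: time passes only in moves, steps and waits
```

View pics/jig0.png

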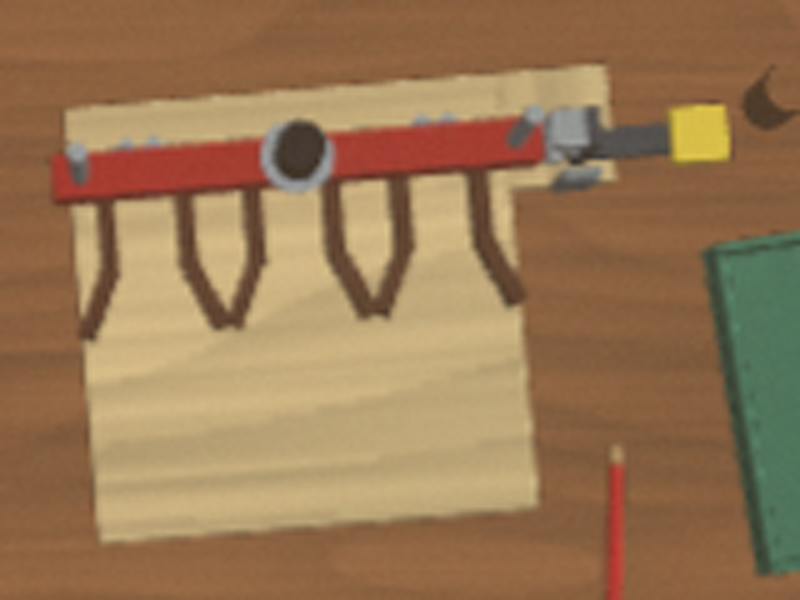

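```bash
python3 - <<'E'
import pickle
from workcell import eyes
pickle.dump({n:eyes.calibration(n) for n in("top","side")},open("cal.pkl","wb"))
E
sed -i 's/eyes.calibration(n)/CAL[n]/; s/^from workcell.*/&\nimport pickle; CAL=pickle.load(open("cal.pkl","rb"))/' h.py
cat >> h.py <<'E'
def blanks(im,z=20):
    hsv=cv2.cvtColor(im,cv2.COLOR_RGB2HSV)
    m=((hsv[...,2]>165)&(hsv[...,1]>60)&(hsv[...,0]<25)).astype(np.uint8)
    n,l,s,c=cv2.connectedComponentsWithStats(m)
    for i in range(1,n):
        if 150<s[i,4]<1500:
            ys,xs=np.where(l==i);P=np.array([pix2w("top",(x,y),z)[:2] for x,y in zip(xs,ys)])
            mu=P.mean(0);w,v=np.linalg.eigh(np.cov(P.T));d=v[:,1];q=(P-mu)@d;e=(P-mu)@v[:,0]
            f=[np.ptp(e[(q*sg>np.max(q*sg)-6)]) for sg in(1,-1)]
            print("px",c[i].round(),s[i,4],"cen",mu.round(1),"mid",(mu+d*(q.max()+q.min())/2).round(1),"dir",d.round(3),"L",np.ptp(q).round(),"W",np.ptp(e).round(),"endw +,-",np.round(f))
E
python3 - <<'E'
from h import *
im=cv2.imread("pics/top0.png")[...,::-1]
blanks(im)
for n,p,z in [("BL",(65,108),10),("FL",(100,543),10),("FR",(538,507),10),("lugBR",(607,66),10),("kn",(300,150),123),("pad",(700,132),55),("m1",(88,338),28),("m12",(230,325),28),("m23",(375,315),28),("m3",(515,300),28),("pencil tip",(616,450),8)]:
    print(n,pix2w("top",(p[0]/5+300,p[1]/5+155),z).round(1))
for p in [(442,206),(517,194),(526,259),(453,270)]: print("tray",pix2w("top",p,30).round(1))
crop(im,195,225,90,90,6,"pics/bl0.png")
E
```

```text
px [275. 145.] 153 cen [733.4 208. ] mid [733.8 208. ] dir [-0.999  0.035] L 44.0 W 44.0 endw +,- [14. 14.]
px [212. 149.] 498 cen [725.4 381.2] mid [725.4 378. ] dir [0.01 1.  ] L 229.0 W 17.0 endw +,- [14. 14.]
px [365. 177.] 993 cen [640.2 -36. ] mid [640.6 -41. ] dir [-0.077  0.997] L 295.0 W 46.0 endw +,- [17. 31.]
px [373. 200.] 160 cen [576.  -55.9] mid [571.2 -56.3] dir [-0.996 -0.086] L 60.0 W 24.0 endw +,- [ 5. 22.]
px [344. 203.] 169 cen [570.7  23.9] mid [565.3  23.3] dir [-0.995 -0.1  ] L 62.0 W 25.0 endw +,- [ 3. 23.]
px [216. 267.] 555 cen [402.6 371.2] mid [403.5 371.4] dir [-0.985 -0.17 ] L 139.0 W 30.0 endw +,- [25. 22.]
px [113. 290.] 1346 cen [347.3 647.3] mid [349.3 647.3] dir [-1. -0.] L 184.0 W 51.0 endw +,- [50. 48.]
px [262. 280.] 573 cen [365.4 248.3] mid [366.4 248.2] dir [-0.999  0.05 ] L 139.0 W 31.0 endw +,- [27. 22.]
BL [646.2 106.2  10. ]
FL [407.1  91.5  10. ]
FR [ 422.  -146.2   10. ]
lugBR [ 662.7 -191.    10. ]
kn [600.7 -14.9 123. ]
pad [ 617.2 -230.5   55. ]
m1 [517.3  95.6  28. ]
m12 [522.7  18.9  28. ]
m23 [526.5 -59.2  28. ]
m3 [ 533.  -134.5   28. ]
pencil tip [ 452.2 -189.6    8. ]
tray [ 554.8 -239.1   30. ]
tray [ 582.5 -438.4   30. ]
tray [ 408.7 -454.    30. ]
tray [ 383. -262.   30.]
```

View pics/bl0.png

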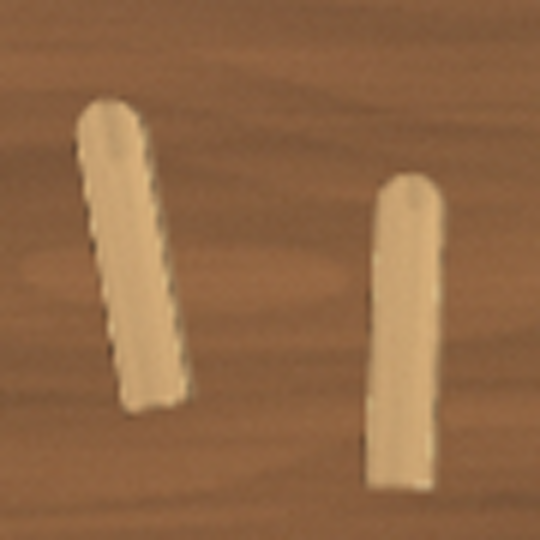

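Both blanks have their rounded end towards +x: A at mid (403,371), yaw 9.8°, and B at (366,248), yaw -2.9°. The jig's yaw is about 3.5° with its origin near (603.5,-16). The knob, pad and corners agree with that. I'll move above A, then check for a hidden third blank.

```bash
python3 -m crank '[{"dx":0.0439,"dy":-0.0399,"yaw":0.827},{"dx":0.0439,"dy":-0.0399,"yaw":0.827},{"dx":0.0439,"dy":-0.0399,"yaw":0.827},{"dx":0.0439,"dy":-0.0399,"yaw":0.827},{"dx":0.0439,"dy":-0.0399,"yaw":0.827},{"dx":0.0439,"dy":-0.0399,"yaw":0.827},{"dz":-0.05},{"dz":-0.05},{}]' 1
python3 - <<'E'
from h import *
im=eyes.grab_frame("top"); cv2.imwrite("pics/top1.png",im[...,::-1]); blanks(im)
im=eyes.grab_frame("side"); cv2.imwrite("pics/side1.png",im[...,::-1])
a=cv2.imread("pics/top1.png");b=cv2.imread("pics/side1.png")
cv2.imwrite("pics/both1.png",np.vstack([a[200:480],b[80:400]])[:600])
E
```

```text
px [275. 145.] 154 cen [733.4 207.9] mid [733.8 207.9] dir [-0.999  0.052] L 44.0 W 44.0 endw +,- [14. 14.]
px [212. 149.] 496 cen [725.4 381.9] mid [725.4 378. ] dir [0.011 1.   ] L 229.0 W 17.0 endw +,- [14. 14.]
px [365. 177.] 1003 cen [640. -36.] mid [640.4 -41. ] dir [-0.077  0.997] L 295.0 W 47.0 endw +,- [17. 31.]
px [373. 200.] 160 cen [576.  -55.9] mid [571.2 -56.3] dir [-0.996 -0.086] L 60.0 W 24.0 endw +,- [ 5. 22.]
px [344. 203.] 168 cen [570.8  23.9] mid [565.4  23.4] dir [-0.996 -0.094] L 62.0 W 25.0 endw +,- [ 3. 23.]
px [216. 267.] 556 cen [402.5 371.3] mid [403.4 371.4] dir [-0.986 -0.169] L 139.0 W 30.0 endw +,- [25. 22.]
px [113. 290.] 1346 cen [347.2 647.3] mid [348.4 647.3] dir [-1.  0.] L 186.0 W 51.0 endw +,- [50. 48.]
px [262. 280.] 575 cen [365.6 248.3] mid [366.4 248.2] dir [-0.999  0.05 ] L 139.0 W 31.0 endw +,- [27. 22.]validation failed for argument at $[0]...
```

View pics/both1.png

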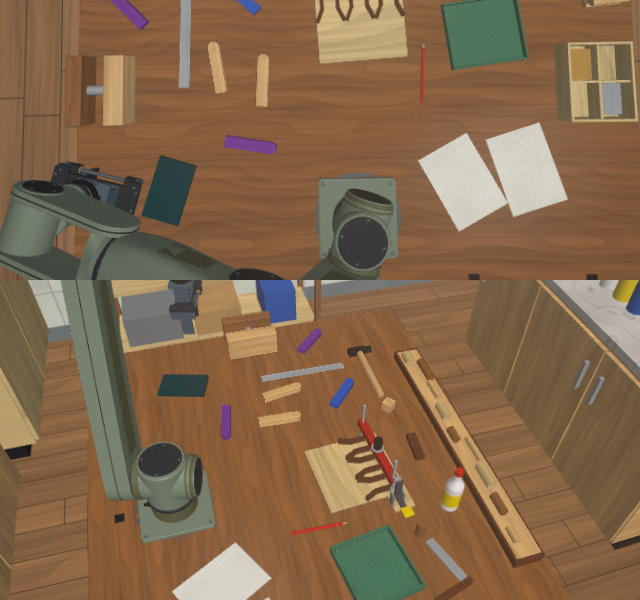

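The picture shows the arm hasn't moved because the call was refused, and the scene is unchanged. I'll try rows with every key filled in.

```bash
python3 -m crank '[{"dx":0.0439,"dy":-0.0399,"dz":0,"yaw":0.827}]' 1
```

```text
time_s: 0.32
ee_pos: [183.0, 524.6, 221.4]
ee_rot: [180.0, -0.0, 169.5]
force: [0.9, 0.4, -0.6]
gripper_width: 91.4
gripper_force: 0.0
```

```bash
python3 -m crank '[{"dx":0.0439,"dy":-0.0399,"dz":0,"yaw":0.827},{"dx":0.0439,"dy":-0.0399,"dz":0,"yaw":0.827},{"dx":0.0439,"dy":-0.0399,"dz":0,"yaw":0.827},{"dx":0.0439,"dy":-0.0399,"dz":0,"yaw":0.827},{"dx":0.0439,"dy":-0.0399,"dz":0,"yaw":0.827},{"dx":0,"dy":0,"dz":-0.0583,"yaw":0},{"dx":0,"dy":0,"dz":-0.0583,"yaw":0},{"dx":0,"dy":0,"dz":-0.0583,"yaw":0},{"dx":0,"dy":0,"dz":0,"yaw":0},{"dx":0,"dy":0,"dz":0,"yaw":0}]' 1
python3 - <<'E'
from h import *
im=eyes.grab_frame("top"); cv2.imwrite("pics/top2.png",im[...,::-1]); blanks(im)
b=eyes.grab_frame("side"); cv2.imwrite("pics/side2.png",b[...,::-1])
cv2.imwrite("pics/both2.png",np.vstack([im[200:480],b[80:400]])[...,::-1])
E
```

```text
time_s: 1.58
ee_pos: [360.4, 364.8, 83.5]
ee_rot: [179.9, 0.1, -170.2]
force: [0.6, 1.1, 1.3]
gripper_width: 91.2
gripper_force: 0.0
px [275. 145.] 155 cen [733.4 207.8] mid [733.7 207.7] dir [-0.987  0.158] L 45.0 W 44.0 endw +,- [11.  9.]
px [212. 149.] 506 cen [725.5 381. ] mid [725.5 378. ] dir [0.01 1.  ] L 229.0 W 17.0 endw +,- [14. 14.]
px [364. 178.] 1123 cen [637.7 -33.4] mid [638.4 -41.2] dir [-0.085  0.996] L 295.0 W 50.0 endw +,- [17. 31.]
px [373. 200.] 160 cen [576.  -55.9] mid [571.2 -56.3] dir [-0.996 -0.086] L 60.0 W 24.0 endw +,- [ 5. 22.]
px [344. 203.] 169 cen [570.6  23.9] mid [565.3  23.4] dir [-0.995 -0.097] L 62.0 W 25.0 endw +,- [ 5. 23.]
px [214. 254.] 258 cen [438.4 376.8] mid [436.7 376.4] dir [-0.971 -0.24 ] L 73.0 W 32.0 endw +,- [ 9. 20.]
px [113. 290.] 1350 cen [347.2 647.4] mid [348.3 647.4] dir [-1.     0.001] L 186.0 W 51.0 endw +,- [50. 48.]
px [262. 280.] 576 cen [365.5 248.3] mid [366.4 248.2] dir [-0.999  0.049] L 139.0 W 31.0 endw +,- [27. 22.]
```

View pics/both2.png

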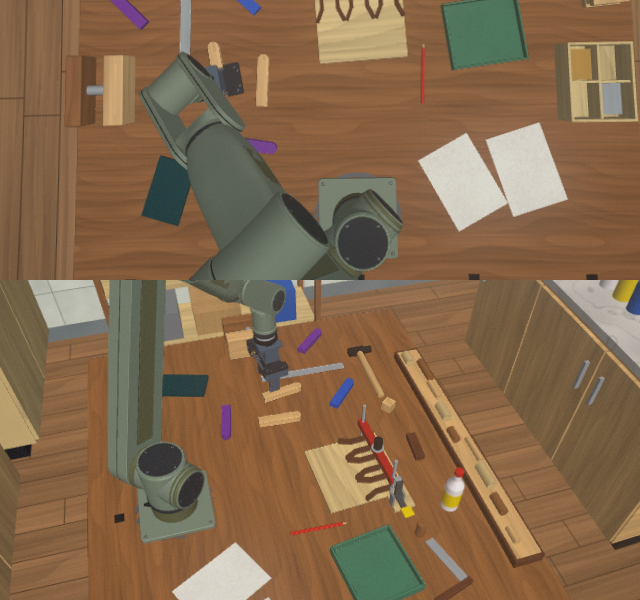

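Two blanks only, since the area now uncovered is empty. I'll descend over blank A and grip it.

```bash
python3 -m crank '[{"dx":0,"dy":0,"dz":-0.03,"yaw":0},{"dx":0,"dy":0,"dz":-0.03,"yaw":0},{"dx":0,"dy":0,"dz":-0.029,"yaw":0},{"dx":0,"dy":0,"dz":0,"yaw":0},{"dx":0,"dy":0,"dz":0,"yaw":0}]' 1 && python3 -m crank '[{"dx":0,"dy":0,"dz":0,"yaw":0},{"dx":0,"dy":0,"dz":0,"yaw":0},{"dx":0,"dy":0,"dz":0,"yaw":0},{"dx":0,"dy":0,"dz":0,"yaw":0},{"dx":0,"dy":0,"dz":0,"yaw":0},{"dx":0,"dy":0,"dz":0,"yaw":0}]' 0 30
```

```text
time_s: 2.3
ee_pos: [360.5, 364.8, 12.4]
ee_rot: [179.9, 0.1, -170.2]
force: [-0.4, -0.3, -0.4]
gripper_width: 91.0
gripper_force: 0.0
time_s: 3.05
ee_pos: [359.5, 363.9, 10.8]
ee_rot: [180.0, -0.0, -170.2]
force: [-0.9, -0.2, 0.9]
gripper_width: 34.2
gripper_force: 0.0
```

```bash
python3 -m crank '[{"dx":0,"dy":0,"dz":0,"yaw":0},{"dx":0,"dy":0,"dz":0,"yaw":0},{"dx":0,"dy":0,"dz":0.03,"yaw":0},{"dx":0,"dy":0,"dz":0.05,"yaw":0}]' 0 30 && python3 -m crank '[{"dx":0.009,"dy":-0.0557,"dz":0,"yaw":-0.18},{"dx":0.009,"dy":-0.0557,"dz":0,"yaw":-0.18},{"dx":0.009,"dy":-0.0557,"dz":0,"yaw":-0.18},{"dx":0.009,"dy":-0.0557,"dz":0,"yaw":-0.18},{"dx":0.009,"dy":-0.0557,"dz":0,"yaw":-0.18},{"dx":0.009,"dy":-0.0557,"dz":0,"yaw":-0.18},{"dx":0.009,"dy":-0.0557,"dz":0,"yaw":-0.18},{"dx":0,"dy":0,"dz":0,"yaw":0},{"dx":0,"dy":0,"dz":0,"yaw":0}]' 0 30
python3 - <<'E'
from h import *
im=eyes.grab_frame("top"); blanks(im,80)
crop(im,180,150,280,210,2.8,"pics/a1.png")
E
```

```text
time_s: 3.55
ee_pos: [358.6, 363.0, 74.3]
ee_rot: [-179.9, -0.2, -170.2]
force: [1.2, 0.3, -0.9]
gripper_width: 29.8
gripper_force: 30.0
time_s: 4.68
ee_pos: [409.7, 52.3, 74.8]
ee_rot: [180.0, -0.0, -176.5]
force: [-0.4, 0.2, -0.3]
gripper_width: 29.9
gripper_force: 3.0
px [275. 145.] 155 cen [718.2 201.9] mid [718.5 201.8] dir [-0.987  0.158] L 43.0 W 42.0 endw +,- [11. 10.]
px [212. 149.] 504 cen [710.6 367.3] mid [710.6 364.8] dir [0.009 1.   ] L 220.0 W 17.0 endw +,- [13. 13.]
px [364. 178.] 1078 cen [627.3 -29.7] mid [627.9 -36.4] dir [-0.082  0.997] L 283.0 W 49.0 endw +,- [16. 29.]
px [373. 200.] 160 cen [567.5 -50.5] mid [562.9 -50.9] dir [-0.996 -0.086] L 58.0 W 23.0 endw +,- [ 5. 21.]
px [344. 203.] 169 cen [562.3  25.9] mid [557.3  25.4] dir [-0.995 -0.097] L 59.0 W 24.0 endw +,- [ 5. 22.]
px [113. 290.] 1347 cen [348.5 622.7] mid [349.7 622.7] dir [-1.  0.] L 178.0 W 49.0 endw +,- [48. 46.]
px [262. 280.] 577 cen [365.9 240.7] mid [366.8 240.7] dir [-0.999  0.052] L 133.0 W 30.0 endw +,- [26. 21.]
```

View pics/a1.png

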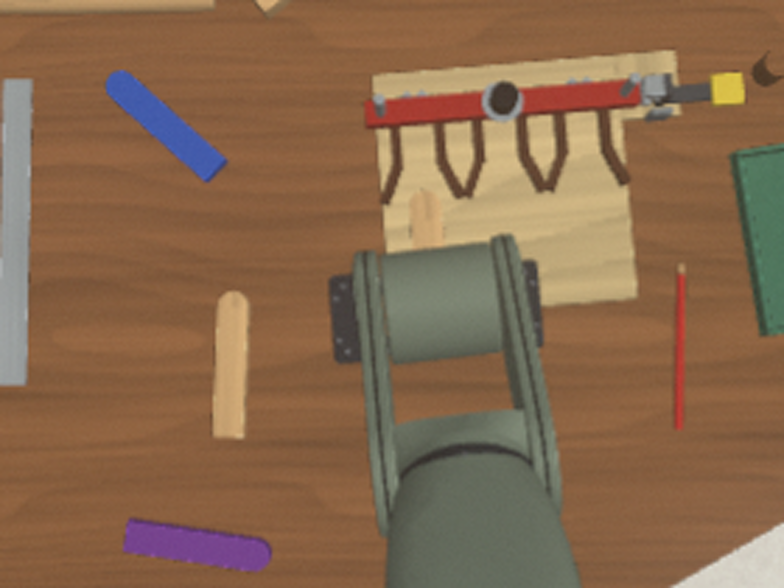

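The blank is still in the jaws with its tip at crop (425,190), in front of lane 1, but the grip reads 3 N. I'll squeeze again and check its height in the side view.

```bash
python3 -m crank '[{"dx":0,"dy":0,"dz":0,"yaw":0},{"dx":0,"dy":0,"dz":0,"yaw":0}]' 0 30
python3 - <<'E'
from h import *
print(telemetry.state()["gripper_force"])
for z in(30,84): print(pix2w("top",(331.8,217.9),z).round(1), pix2w("top",(332.9,238.6),z).round(1))
im=eyes.grab_frame("side"); crop(im,200,150,200,150,4,"pics/s1.png")
E
```

```text
time_s: 4.97
ee_pos: [409.8, 52.8, 74.8]
ee_rot: [180.0, -0.0, -176.4]
force: [-0.7, -0.5, -1.0]
gripper_width: 29.8
gripper_force: 30.0
29.99992400407791
[529.   57.1  30. ] [473.1  55.3  30. ]
[523.1  57.6  84. ] [469.3  55.8  84. ]
```

View pics/s1.png

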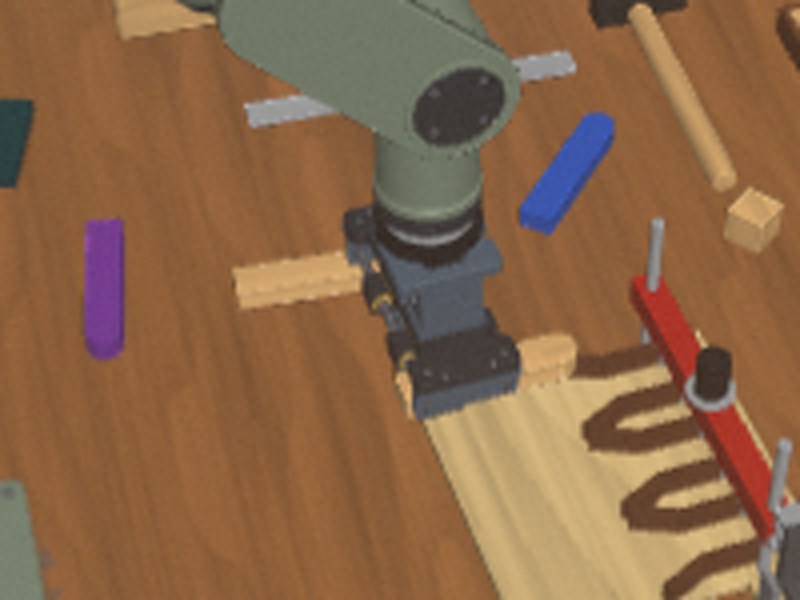

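```bash
python3 -m crank '[{"dx":0,"dy":0.0013,"dz":-0.033,"yaw":0},{"dx":0,"dy":0,"dz":-0.0333,"yaw":0},{"dx":0,"dy":0,"dz":0,"yaw":0},{"dx":0,"dy":0,"dz":0,"yaw":0}]' 0 30 && python3 -m crank '[{"dx":0.0125,"dy":0.0008,"dz":0,"yaw":0},{"dx":0.0125,"dy":0.0008,"dz":0,"yaw":0},{"dx":0.0125,"dy":0.0008,"dz":0,"yaw":0},{"dx":0,"dy":0,"dz":0,"yaw":0}]' && python3 -m crank '[{"dx":0.0125,"dy":0.0008,"dz":0,"yaw":0},{"dx":0.0125,"dy":0.0008,"dz":0,"yaw":0},{"dx":0.0125,"dy":0.0008,"dz":0,"yaw":0},{"dx":0,"dy":0,"dz":0,"yaw":0}]'
```

```text
time_s: 5.52
ee_pos: [410.1, 53.2, 22.2]
ee_rot: [180.0, -0.0, -176.5]
force: [-0.1, -0.2, -1.1]
gripper_width: 29.2
gripper_force: 30.0
time_s: 6.02
ee_pos: [441.3, 55.0, 21.9]
ee_rot: [180.0, 0.1, -176.5]
force: [-0.8, -0.3, -0.8]
gripper_width: 29.8
gripper_force: 30.0
time_s: 6.52
ee_pos: [471.1, 56.9, 21.8]
ee_rot: [180.0, 0.1, -176.5]
force: [0.1, 0.5, -1.3]
gripper_width: 29.8
gripper_force: 30.0
```

```bash
python3 -m crank '[{"dx":0.0125,"dy":0.0008,"dz":0,"yaw":0},{"dx":0.0125,"dy":0.0008,"dz":0,"yaw":0},{"dx":0,"dy":0,"dz":0,"yaw":0}]' && python3 -m crank '[{"dx":0.005,"dy":0.0003,"dz":0,"yaw":0},{"dx":0,"dy":0,"dz":0,"yaw":0}]' && python3 -m crank '[{"dx":0.004,"dy":0.0002,"dz":0,"yaw":0},{"dx":0,"dy":0,"dz":0,"yaw":0}]'
```

```text
time_s: 6.9
ee_pos: [491.1, 58.2, 21.9]
ee_rot: [180.0, 0.1, -176.5]
force: [-0.5, -0.1, -1.0]
gripper_width: 30.0
gripper_force: 30.0
time_s: 7.15
ee_pos: [494.1, 58.4, 21.8]
ee_rot: [180.0, 0.0, -176.5]
force: [-1.1, -0.9, -0.2]
gripper_width: 29.8
gripper_force: 30.0
time_s: 7.4
ee_pos: [497.4, 58.6, 21.9]
ee_rot: [180.0, 0.0, -176.5]
force: [-0.4, -0.4, -0.9]
gripper_width: 29.9
gripper_force: 30.0
```

```bash
python3 -m crank '[{"dx":0.003,"dy":0.0002,"dz":0,"yaw":0},{"dx":0,"dy":0,"dz":0,"yaw":0}]' && python3 -m crank '[{"dx":0.002,"dy":0.0002,"dz":0,"yaw":0},{"dx":0,"dy":0,"dz":0,"yaw":0}]'
```

```text
time_s: 7.65
ee_pos: [499.5, 58.8, 21.8]
ee_rot: [180.0, -0.0, -176.5]
force: [0.3, 1.2, -1.2]
gripper_width: 30.1
gripper_force: 30.0
time_s: 7.9
ee_pos: [499.8, 58.9, 21.6]
ee_rot: [180.0, -0.2, -176.5]
force: [-3.4, 1.2, 1.0]
gripper_width: 29.7
gripper_force: 30.0
```

```bash
python3 -m crank '[{"dx":0.003,"dy":0.0002,"dz":0,"yaw":0},{"dx":0,"dy":0,"dz":0,"yaw":0},{"dx":0,"dy":0,"dz":0,"yaw":0}]' && python3 -m crank '[{"dx":0,"dy":0,"dz":0,"yaw":0},{"dx":0,"dy":0,"dz":0,"yaw":0},{"dx":0,"dy":0,"dz":0,"yaw":0},{"dx":0,"dy":0,"dz":0,"yaw":0}]' 0.55
python3 - <<'E'
from h import *
im=eyes.grab_frame("top"); blanks(im,20)
E
```

```text
time_s: 8.28
ee_pos: [499.9, 58.9, 21.2]
ee_rot: [180.0, -0.4, -176.5]
force: [-8.8, 1.4, 3.7]
gripper_width: 29.5
gripper_force: 30.0
time_s: 8.78
ee_pos: [505.2, 59.2, 22.2]
ee_rot: [180.0, 0.2, -176.5]
force: [3.0, 1.1, -1.0]
gripper_width: 48.1
gripper_force: 26.6
px [275. 145.] 154 cen [733.4 207.9] mid [733.8 207.9] dir [-0.999  0.052] L 44.0 W 44.0 endw +,- [14. 14.]
px [212. 149.] 505 cen [725.5 380.9] mid [725.5 378. ] dir [0.009 1.   ] L 229.0 W 17.0 endw +,- [14. 14.]
px [366. 177.] 997 cen [640.5 -38.4] mid [640.7 -41. ] dir [-0.07   0.998] L 295.0 W 46.0 endw +,- [17. 31.]
px [373. 200.] 160 cen [576.  -55.9] mid [571.2 -56.3] dir [-0.996 -0.086] L 60.0 W 24.0 endw +,- [ 5. 22.]
px [113. 290.] 1350 cen [347.2 647.4] mid [348.3 647.4] dir [-1.     0.001] L 186.0 W 51.0 endw +,- [50. 48.]
px [262. 280.] 575 cen [365.5 248.3] mid [366.4 248.2] dir [-0.999  0.051] L 139.0 W 31.0 endw +,- [27. 22.]
```

```bash
python3 -m crank '[{"dx":0,"dy":0,"dz":0.03,"yaw":0},{"dx":0,"dy":0,"dz":0.03,"yaw":0},{"dx":-0.036,"dy":-0.0022,"dz":0,"yaw":0},{"dx":-0.037,"dy":-0.0022,"dz":0,"yaw":0},{"dx":0,"dy":0,"dz":0,"yaw":0}]' 0.55 && python3 -m crank '[{"dx":0,"dy":0,"dz":0,"yaw":0},{"dx":0,"dy":0,"dz":0,"yaw":0},{"dx":0,"dy":0,"dz":-0.03,"yaw":0},{"dx":0,"dy":0,"dz":-0.03,"yaw":0},{"dx":0,"dy":0,"dz":0,"yaw":0}]' 0 && python3 -m crank '[{"dx":0.006,"dy":0.0004,"dz":0,"yaw":0},{"dx":0.004,"dy":0.0002,"dz":0,"yaw":0},{"dx":0,"dy":0,"dz":0,"yaw":0},{"dx":0,"dy":0,"dz":0,"yaw":0}]' && python3 -m crank '[{"dx":0.003,"dy":0.0002,"dz":0,"yaw":0},{"dx":0.003,"dy":0.0002,"dz":0,"yaw":0},{"dx":0,"dy":0,"dz":0,"yaw":0}]'
```

```text
time_s: 9.45
ee_pos: [442.3, 55.1, 69.6]
ee_rot: [-180.0, -0.2, -176.5]
force: [-0.4, -0.6, -0.6]
gripper_width: 50.0
gripper_force: 0.0
time_s: 10.07
ee_pos: [444.5, 55.4, 20.5]
ee_rot: [-180.0, -0.2, -176.5]
force: [-0.3, 0.2, -0.2]
gripper_width: 3.1
gripper_force: 0.0
time_s: 10.58
ee_pos: [453.2, 56.0, 22.1]
ee_rot: [180.0, 0.0, -176.5]
force: [0.0, 0.1, -0.1]
gripper_width: 0.4
gripper_force: 0.0
time_s: 10.95
ee_pos: [458.2, 56.3, 21.8]
ee_rot: [180.0, 0.0, -176.5]
force: [-0.5, 0.3, 1.3]
gripper_width: 0.5
gripper_force: 0.0
```

```bash
python3 -m crank '[{"dx":0.003,"dy":0.0002,"dz":0,"yaw":0},{"dx":0,"dy":0,"dz":0,"yaw":0}]' && python3 -m crank '[{"dx":0.003,"dy":0.0002,"dz":0,"yaw":0},{"dx":0,"dy":0,"dz":0,"yaw":0}]' && python3 -m crank '[{"dx":0.003,"dy":0.0002,"dz":0,"yaw":0},{"dx":0,"dy":0,"dz":0,"yaw":0}]'
```

```text
time_s: 11.2
ee_pos: [458.5, 56.3, 21.5]
ee_rot: [-180.0, -0.2, -176.5]
force: [-5.6, 0.4, 3.4]
gripper_width: 1.0
gripper_force: 2.6
time_s: 11.45
ee_pos: [458.5, 56.3, 21.2]
ee_rot: [-180.0, -0.5, -176.5]
force: [-8.8, -0.5, 6.9]
gripper_width: 0.4
gripper_force: 4.7
time_s: 11.7
ee_pos: [458.6, 56.3, 21.0]
ee_rot: [-180.0, -0.8, -176.5]
force: [-13.4, -0.0, 9.8]
gripper_width: 0.5
gripper_force: 6.7
```

```bash
python3 -m crank '[{"dx":-0.03,"dy":-0.0018,"dz":0,"yaw":0},{"dx":0,"dy":0,"dz":0.035,"yaw":0},{"dx":0,"dy":0,"dz":0.035,"yaw":0},{"dx":-0.0305,"dy":0.0488,"dz":0,"yaw":-0.256},{"dx":-0.0305,"dy":0.0488,"dz":0,"yaw":-0.256},{"dx":-0.0305,"dy":0.0488,"dz":0,"yaw":-0.256},{"dx":-0.0305,"dy":0.0488,"dz":0,"yaw":-0.256},{"dx":-0.0305,"dy":0.0488,"dz":0,"yaw":-0.256},{"dx":0,"dy":0,"dz":0,"yaw":0},{"dx":0,"dy":0,"dz":0,"yaw":0}]' 0.75
python3 - <<'E'
from h import *
im=eyes.grab_frame("top"); blanks(im,20)
cv2.imwrite("pics/t3.png",im[...,::-1])
E
```

```text
time_s: 12.95
ee_pos: [319.7, 250.6, 77.9]
ee_rot: [180.0, 0.1, 177.2]
force: [0.4, -0.5, 0.1]
gripper_width: 68.5
gripper_force: 0.0
px [275. 145.] 154 cen [733.4 207.9] mid [733.8 207.9] dir [-0.999  0.052] L 44.0 W 44.0 endw +,- [14. 14.]
px [212. 149.] 503 cen [725.5 381.3] mid [725.4 378. ] dir [0.011 1.   ] L 229.0 W 17.0 endw +,- [14. 14.]
px [364. 178.] 1096 cen [638.3 -32.6] mid [639.  -41.2] dir [-0.087  0.996] L 295.0 W 48.0 endw +,- [17. 31.]
px [373. 200.] 160 cen [576.  -55.9] mid [571.2 -56.3] dir [-0.996 -0.086] L 60.0 W 24.0 endw +,- [ 5. 22.]
px [344. 203.] 170 cen [570.5  23.8] mid [565.3  23.3] dir [-0.995 -0.102] L 62.0 W 25.0 endw +,- [ 5. 23.]
px [113. 290.] 1349 cen [347.2 647.4] mid [348.5 647.4] dir [-1.     0.001] L 186.0 W 51.0 endw +,- [50. 48.]
px [263. 269.] 330 cen [394.4 246.6] mid [394.2 246.6] dir [-1.     0.024] L 83.0 W 30.0 endw +,- [22. 22.]
```

```bash
python3 -m crank '[{"dx":0,"dy":0,"dz":-0.04,"yaw":0},{"dx":0,"dy":0,"dz":-0.042,"yaw":0},{"dx":0,"dy":0,"dz":0,"yaw":0},{"dx":0,"dy":0,"dz":0,"yaw":0}]' 0.75 && python3 -m crank '[{"dx":0,"dy":0,"dz":0,"yaw":0},{"dx":0,"dy":0,"dz":0,"yaw":0},{"dx":0,"dy":0,"dz":0,"yaw":0},{"dx":0,"dy":0,"dz":0,"yaw":0},{"dx":0,"dy":0,"dz":0,"yaw":0},{"dx":0,"dy":0,"dz":0,"yaw":0},{"dx":0,"dy":0,"dz":0.03,"yaw":0},{"dx":0,"dy":0,"dz":0.05,"yaw":0}]' 0 30 && python3 -m crank '[{"dx":0.0152,"dy":-0.0559,"dz":0,"yaw":0.158},{"dx":0.0152,"dy":-0.0559,"dz":0,"yaw":0.158},{"dx":0.0152,"dy":-0.0559,"dz":0,"yaw":0.158},{"dx":0.0152,"dy":-0.0559,"dz":0,"yaw":0.158},{"dx":0.0152,"dy":-0.0559,"dz":0,"yaw":0.158},{"dx":0.0152,"dy":-0.0559,"dz":0,"yaw":0.158},{"dx":0.0152,"dy":-0.0559,"dz":0,"yaw":0.158},{"dx":0.0152,"dy":-0.0559,"dz":0,"yaw":0.158},{"dx":0,"dy":0,"dz":0,"yaw":0},{"dx":0,"dy":0,"dz":0,"yaw":0}]'
python3 - <<'E'
from h import *
im=eyes.grab_frame("top"); cv2.imwrite("pics/t4.png",im[...,::-1])
crop(im,280,150,180,135,4.4,"pics/b1.png")
blanks(im,84)
E
```

```text
time_s: 13.5
ee_pos: [320.2, 250.4, 12.9]
ee_rot: [179.9, 0.1, 177.0]
force: [0.5, -0.1, 0.0]
gripper_width: 68.3
gripper_force: 0.0
time_s: 14.5
ee_pos: [318.1, 249.8, 75.8]
ee_rot: [-179.9, -0.2, 177.1]
force: [0.2, 0.6, -1.1]
gripper_width: 29.6
gripper_force: 30.0
time_s: 15.75
ee_pos: [415.6, -106.8, 75.8]
ee_rot: [179.9, -0.1, -176.6]
force: [-0.4, -1.2, -0.7]
gripper_width: 29.7
gripper_force: 30.0
px [275. 145.] 156 cen [717.  201.4] mid [717.5 201.5] dir [-1.   -0.02] L 42.0 W 42.0 endw +,- [16. 13.]
px [212. 149.] 518 cen [709.7 366. ] mid [709.7 363.9] dir [0.009 1.   ] L 219.0 W 17.0 endw +,- [13. 13.]
px [364. 179.] 1335 cen [622.5 -27.1] mid [623.  -33.7] dir [-0.086  0.996] L 287.0 W 50.0 endw +,- [32. 29.]
px [373. 200.] 161 cen [567.  -50.2] mid [562.4 -50.6] dir [-0.997 -0.082] L 58.0 W 23.0 endw +,- [ 5. 21.]
px [344. 203.] 169 cen [561.8  26. ] mid [556.8  25.5] dir [-0.995 -0.097] L 59.0 W 24.0 endw +,- [ 5. 22.]
px [113. 290.] 1350 cen [348.4 621. ] mid [349.6 621. ] dir [-1.     0.001] L 178.0 W 49.0 endw +,- [48. 46.]
```

View pics/b1.png

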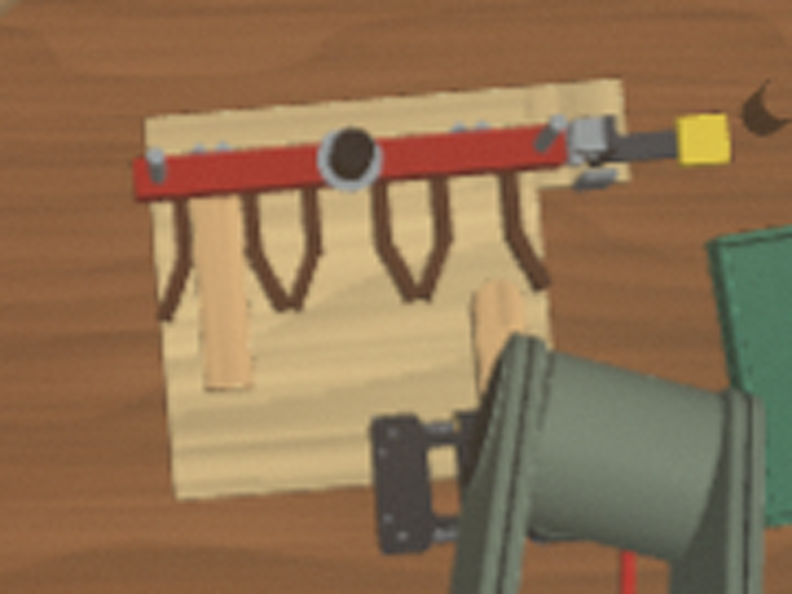

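Blank A is home in lane 1, with its square end at crop (228,388). B is held in line with lane 3, its tip at (493,280). I'll insert it now.

```bash
python3 -m crank '[{"dx":0,"dy":0,"dz":-0.033,"yaw":0},{"dx":0,"dy":0,"dz":-0.033,"yaw":0},{"dx":0,"dy":0,"dz":0,"yaw":0},{"dx":0,"dy":0,"dz":0,"yaw":0}]' 0 30 && python3 -m crank '[{"dx":0.0125,"dy":0.0008,"dz":0,"yaw":0},{"dx":0.0125,"dy":0.0008,"dz":0,"yaw":0},{"dx":0.0125,"dy":0.0008,"dz":0,"yaw":0},{"dx":0,"dy":0,"dz":0,"yaw":0}]' && python3 -m crank '[{"dx":0.0125,"dy":0.0008,"dz":0,"yaw":0},{"dx":0.0125,"dy":0.0008,"dz":0,"yaw":0},{"dx":0.0125,"dy":0.0008,"dz":0,"yaw":0},{"dx":0,"dy":0,"dz":0,"yaw":0}]'
```

```text
time_s: 16.3
ee_pos: [416.4, -106.5, 23.9]
ee_rot: [180.0, -0.0, -176.5]
force: [-0.3, 0.2, 0.3]
gripper_width: 30.1
gripper_force: 30.0
time_s: 16.8
ee_pos: [447.7, -105.4, 23.5]
ee_rot: [-180.0, 0.1, -176.5]
force: [-0.3, 0.1, -0.5]
gripper_width: 29.7
gripper_force: 30.0
time_s: 17.3
ee_pos: [477.5, -103.4, 23.4]
ee_rot: [-180.0, 0.0, -176.5]
force: [-0.2, -0.4, -1.0]
gripper_width: 30.0
gripper_force: 30.0
```

```bash
python3 -m crank '[{"dx":0.0125,"dy":0.0008,"dz":0,"yaw":0},{"dx":0.0125,"dy":0.0008,"dz":0,"yaw":0},{"dx":0,"dy":0,"dz":0,"yaw":0}]' && python3 -m crank '[{"dx":0.006,"dy":0.0004,"dz":0,"yaw":0},{"dx":0,"dy":0,"dz":0,"yaw":0}]'  && python3 -m crank '[{"dx":0.004,"dy":0.0002,"dz":0,"yaw":0},{"dx":0,"dy":0,"dz":0,"yaw":0}]'
```

```text
time_s: 17.68
ee_pos: [497.6, -102.2, 23.5]
ee_rot: [-180.0, 0.1, -176.6]
force: [0.2, -0.4, -0.2]
gripper_width: 29.6
gripper_force: 30.0
time_s: 17.92
ee_pos: [501.5, -101.8, 23.4]
ee_rot: [180.0, 0.0, -176.6]
force: [-0.3, -0.4, -0.7]
gripper_width: 30.1
gripper_force: 30.0
time_s: 18.18
ee_pos: [504.7, -101.7, 23.5]
ee_rot: [180.0, 0.0, -176.6]
force: [0.5, 0.7, -0.2]
gripper_width: 29.8
gripper_force: 30.0
```

```bash
python3 -m crank '[{"dx":0.003,"dy":0.0002,"dz":0,"yaw":0},{"dx":0,"dy":0,"dz":0,"yaw":0}]' && python3 -m crank '[{"dx":0.003,"dy":0.0002,"dz":0,"yaw":0},{"dx":0,"dy":0,"dz":0,"yaw":0}]' && python3 -m crank '[{"dx":0.003,"dy":0.0002,"dz":0,"yaw":0},{"dx":0,"dy":0,"dz":0,"yaw":0}]'
```

```text
time_s: 18.42
ee_pos: [506.3, -101.2, 23.3]
ee_rot: [180.0, -0.1, -176.6]
force: [-2.0, 0.4, -0.3]
gripper_width: 29.6
gripper_force: 30.0
time_s: 18.68
ee_pos: [506.9, -100.8, 23.0]
ee_rot: [179.9, -0.3, -176.5]
force: [-6.3, 0.2, 1.5]
gripper_width: 29.7
gripper_force: 30.0
time_s: 18.92
ee_pos: [507.0, -100.7, 22.5]
ee_rot: [179.9, -0.6, -176.6]
force: [-9.5, -1.3, 2.1]
gripper_width: 30.1
gripper_force: 30.0
```

```bash
python3 -m crank '[{"dx":-0.004,"dy":0,"dz":0,"yaw":0},{"dx":0,"dy":0,"dz":0,"yaw":0},{"dx":0,"dy":0,"dz":0,"yaw":0},{"dx":0,"dy":0,"dz":0.03,"yaw":0},{"dx":0,"dy":0,"dz":0.03,"yaw":0},{"dx":-0.036,"dy":-0.0022,"dz":0,"yaw":0},{"dx":-0.035,"dy":-0.0022,"dz":0,"yaw":0},{"dx":0,"dy":0,"dz":0,"yaw":0}]' 0.55 && python3 -m crank '[{"dx":0,"dy":0,"dz":0,"yaw":0},{"dx":0,"dy":0,"dz":0,"yaw":0},{"dx":0,"dy":0,"dz":0,"yaw":0},{"dx":0,"dy":0,"dz":-0.03,"yaw":0},{"dx":0,"dy":0,"dz":-0.032,"yaw":0},{"dx":0,"dy":0,"dz":0,"yaw":0}]' 0 && python3 -m crank '[{"dx":0.006,"dy":0.0004,"dz":0,"yaw":0},{"dx":0.004,"dy":0.0002,"dz":0,"yaw":0},{"dx":0,"dy":0,"dz":0,"yaw":0},{"dx":0,"dy":0,"dz":0,"yaw":0}]'
```

```text
time_s: 19.92
ee_pos: [450.3, -104.5, 71.6]
ee_rot: [180.0, -0.0, -176.6]
force: [0.9, 0.5, -0.4]
gripper_width: 50.5
gripper_force: 0.0
time_s: 20.68
ee_pos: [450.6, -104.3, 20.5]
ee_rot: [179.9, -0.2, -176.6]
force: [-0.0, 0.4, 0.1]
gripper_width: 0.3
gripper_force: 0.0
time_s: 21.18
ee_pos: [459.7, -104.2, 22.2]
ee_rot: [-180.0, 0.0, -176.6]
force: [0.7, 0.2, -0.2]
gripper_width: 0.3
gripper_force: 0.0
```

```bash
python3 -m crank '[{"dx":0.005,"dy":0.0003,"dz":0,"yaw":0},{"dx":0.003,"dy":0.0002,"dz":0,"yaw":0},{"dx":0,"dy":0,"dz":0,"yaw":0}]' && python3 -m crank '[{"dx":0.003,"dy":0.0002,"dz":0,"yaw":0},{"dx":0.003,"dy":0.0002,"dz":0,"yaw":0},{"dx":0,"dy":0,"dz":0,"yaw":0}]' && python3 -m crank '[{"dx":0.003,"dy":0.0002,"dz":0,"yaw":0},{"dx":0.003,"dy":0.0002,"dz":0,"yaw":0},{"dx":0,"dy":0,"dz":0,"yaw":0}]'
```

```text
time_s: 21.55
ee_pos: [466.3, -103.8, 21.8]
ee_rot: [180.0, 0.0, -176.6]
force: [-0.0, -0.1, -0.2]
gripper_width: 0.5
gripper_force: 0.0
time_s: 21.92
ee_pos: [468.4, -103.3, 21.4]
ee_rot: [180.0, -0.3, -176.5]
force: [-5.6, -1.7, 3.8]
gripper_width: 0.2
gripper_force: 2.7
time_s: 22.3
ee_pos: [468.5, -102.9, 20.9]
ee_rot: [179.9, -0.9, -176.5]
force: [-14.8, -4.0, 9.9]
gripper_width: 0.2
gripper_force: 7.3
```

Both blanks stop hard where they should: the square end is 125 mm behind the nest in each lane. Next I'll go above the knob and check the blanks from there.

```bash
python3 -m crank '[{"dx":-0.03,"dy":-0.0018,"dz":0,"yaw":0},{"dx":0,"dy":0,"dz":0.0583,"yaw":0},{"dx":0,"dy":0,"dz":0.0583,"yaw":0},{"dx":0,"dy":0,"dz":0.0583,"yaw":0},{"dx":0,"dy":0,"dz":0,"yaw":0},{"dx":0,"dy":0,"dz":0,"yaw":0}]' 0.65
python3 - <<'E'
from h import *
im=eyes.grab_frame("top"); cv2.imwrite("pics/t5.png",im[...,::-1])
b=eyes.grab_frame("side")
a=cv2.resize(im[150:270,290:450],None,fx=4,fy=4,interpolation=2)[:300]
b=cv2.resize(b[200:320,290:450],None,fx=4,fy=4,interpolation=2)[:300]
cv2.imwrite("pics/c5.png",np.vstack([a,b])[...,::-1])
E
```

```text
time_s: 23.05
ee_pos: [451.1, -104.4, 161.1]
ee_rot: [180.0, -0.0, -176.6]
force: [0.4, -0.1, -0.2]
gripper_width: 57.1
gripper_force: 0.0
```

View pics/c5.png

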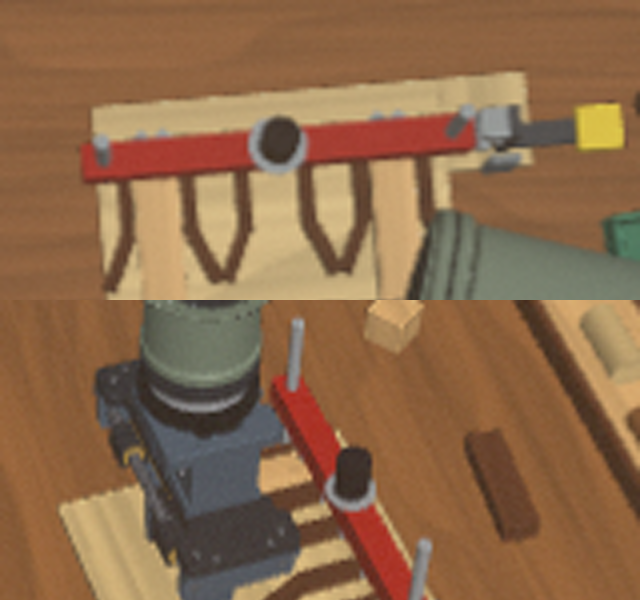

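Both blanks sit in their lanes with the striker down, and the knob top is at crop (282,138). I'll go over the knob, then lower and grip it.

```bash
python3 -m crank '[{"dx":0.0475,"dy":0.028,"dz":0,"yaw":0},{"dx":0.0475,"dy":0.028,"dz":0,"yaw":0},{"dx":0.0475,"dy":0.028,"dz":0,"yaw":0},{"dx":0.0475,"dy":0.028,"dz":0,"yaw":0},{"dx":0,"dy":0,"dz":0,"yaw":0},{"dx":0,"dy":0,"dz":0,"yaw":0}]' 0.65 && python3 -m crank '[{"dx":0,"dy":0,"dz":-0.02,"yaw":0},{"dx":0,"dy":0,"dz":-0.02,"yaw":0},{"dx":0,"dy":0,"dz":-0.02,"yaw":0},{"dx":0,"dy":0,"dz":-0.0175,"yaw":0},{"dx":0,"dy":0,"dz":0,"yaw":0},{"dx":0,"dy":0,"dz":0,"yaw":0}]' && python3 -m crank '[{"dx":0,"dy":0,"dz":0,"yaw":0},{"dx":0,"dy":0,"dz":0,"yaw":0},{"dx":0,"dy":0,"dz":0,"yaw":0},{"dx":0,"dy":0,"dz":0,"yaw":0},{"dx":0,"dy":0,"dz":0,"yaw":0},{"dx":0,"dy":0,"dz":0,"yaw":0}]' 0 50
```

```text
time_s: 23.9
ee_pos: [602.4, -15.1, 160.0]
ee_rot: [180.0, -0.2, -176.6]
force: [-0.9, 0.3, 0.7]
gripper_width: 59.1
gripper_force: 0.0
time_s: 24.65
ee_pos: [604.0, -15.0, 100.0]
ee_rot: [180.0, 0.0, -176.6]
force: [-0.2, 0.5, 0.2]
gripper_width: 59.2
gripper_force: 0.0
time_s: 25.4
ee_pos: [603.7, -14.8, 99.7]
ee_rot: [180.0, 0.0, -176.6]
force: [-0.0, 1.7, -0.2]
gripper_width: 25.0
gripper_force: 50.0
```

```bash
python3 -m crank '[{"dx":0,"dy":0,"dz":0.012,"yaw":0},{"dx":0,"dy":0,"dz":0.012,"yaw":0},{"dx":0,"dy":0,"dz":0.012,"yaw":0},{"dx":0,"dy":0,"dz":0.012,"yaw":0},{"dx":0,"dy":0,"dz":0.01,"yaw":0},{"dx":0,"dy":0,"dz":0,"yaw":0},{"dx":0,"dy":0,"dz":0,"yaw":0}]' 0 50
```

```text
time_s: 26.28
ee_pos: [603.6, -14.8, 145.4]
ee_rot: [180.0, -0.0, -176.6]
force: [6.1, 3.1, -13.9]
gripper_width: 25.0
gripper_force: 50.0
```

```bash
python3 -m crank '[{"dx":0,"dy":0,"dz":-0.004,"yaw":0},{"dx":0,"dy":0,"dz":-0.004,"yaw":0},{"dx":0,"dy":0,"dz":0,"yaw":0},{"dx":0,"dy":0,"dz":0,"yaw":0}]' 0 50
```

```text
time_s: 26.78
ee_pos: [603.6, -14.7, 139.3]
ee_rot: [180.0, -0.0, -176.6]
force: [3.8, 3.4, -11.4]
gripper_width: 25.0
gripper_force: 50.0
```

```bash
python3 -m crank '[{"dx":0,"dy":0,"dz":-0.002,"yaw":0},{"dx":0,"dy":0,"dz":0,"yaw":0},{"dx":0,"dy":0,"dz":0,"yaw":0}]' 0 50
```

```text
time_s: 27.15
ee_pos: [603.6, -14.7, 138.8]
ee_rot: [180.0, 0.0, -176.6]
force: [1.8, 4.1, -3.6]
gripper_width: 24.7
gripper_force: 50.0
```

```bash
python3 -m crank '[{"dx":0,"dy":0,"dz":0,"yaw":0},{"dx":0,"dy":0,"dz":0,"yaw":0},{"dx":0,"dy":0,"dz":0,"yaw":0},{"dx":0,"dy":0,"dz":0.03,"yaw":0},{"dx":0,"dy":0,"dz":0.03,"yaw":0},{"dx":0,"dy":0,"dz":0,"yaw":0},{"dx":0,"dy":0,"dz":0,"yaw":0}]' 0.65
python3 - <<'E'
from h import *
print(telemetry.state()["qpos"].round())
b=eyes.grab_frame("side");crop(b,280,180,160,130,4.5,"pics/c6.png")
E
```

```text
time_s: 28.02
ee_pos: [603.0, -15.1, 185.3]
ee_rot: [180.0, -0.1, -176.6]
force: [-0.5, -1.1, 0.4]
gripper_width: 59.4
gripper_force: 0.0
[ -3.  22.  89.  -0.  69. -96.]
```

View pics/c6.png

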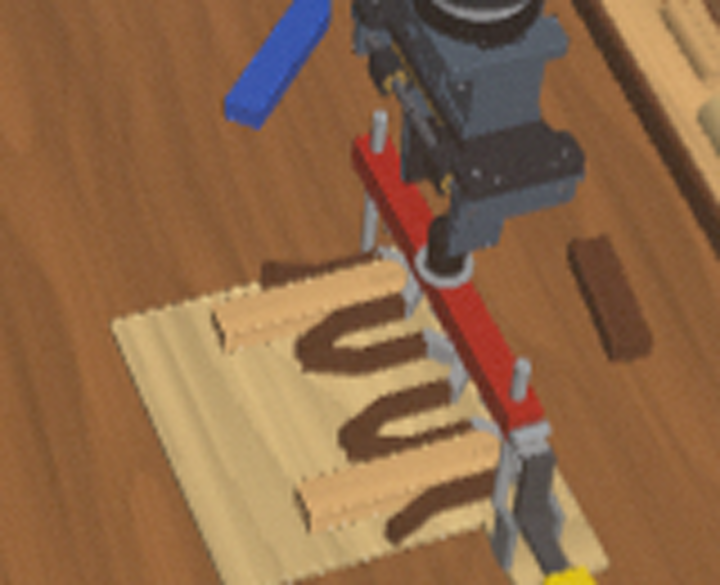

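The striker is cocked and both blanks are home (noses near (385,275) and (480,437)). I'll move to the sear pad with the jaws turned a quarter so the gripper body stays clear of the bar.

```bash
python3 -m crank '[{"dx":0.0018,"dy":-0.0269,"dz":0,"yaw":-1},{"dx":0.0018,"dy":-0.0269,"dz":0,"yaw":-1},{"dx":0.0018,"dy":-0.0269,"dz":0,"yaw":-1},{"dx":0.0018,"dy":-0.0269,"dz":0,"yaw":-1},{"dx":0.0018,"dy":-0.0269,"dz":0,"yaw":-1},{"dx":0.0018,"dy":-0.0269,"dz":0,"yaw":-1},{"dx":0.0018,"dy":-0.0269,"dz":0,"yaw":-1},{"dx":0.0018,"dy":-0.0269,"dz":0,"yaw":-1},{"dx":0.0018,"dy":-0.0269,"dz":0,"yaw":-1},{"dx":0.0018,"dy":-0.0269,"dz":0,"yaw":-1}]' 0 && python3 -m crank '[{"dx":0,"dy":0,"dz":0,"yaw":-1},{"dx":0,"dy":0,"dz":0,"yaw":-1},{"dx":0,"dy":0,"dz":0,"yaw":-1},{"dx":0,"dy":0,"dz":0,"yaw":-1},{"dx":0,"dy":0,"dz":0,"yaw":-1},{"dx":0,"dy":0,"dz":0,"yaw":-1},{"dx":0,"dy":0,"dz":0,"yaw":-1},{"dx":0,"dy":0,"dz":0,"yaw":-1},{"dx":0,"dy":0,"dz":0,"yaw":0},{"dx":0,"dy":0,"dz":0,"yaw":0}]'
```

```text
time_s: 29.32
ee_pos: [617.4, -230.7, 184.6]
ee_rot: [-179.9, -0.1, 133.3]
force: [0.1, 0.5, 0.7]
gripper_width: 0.3
gripper_force: 0.0
time_s: 30.58
ee_pos: [617.7, -230.1, 185.3]
ee_rot: [-179.9, -0.0, 93.5]
force: [-0.6, -0.2, 0.3]
gripper_width: 0.7
gripper_force: 0.0
```

```bash
python3 -m crank '[{"dx":0,"dy":0,"dz":-0.045,"yaw":0},{"dx":0,"dy":0,"dz":-0.045,"yaw":0},{"dx":0,"dy":0,"dz":-0.045,"yaw":0},{"dx":0,"dy":0,"dz":0,"yaw":0},{"dx":0,"dy":0,"dz":0,"yaw":0}]' 0
python3 - <<'E'
from h import *
b=eyes.grab_frame("side");crop(b,280,180,160,130,4.5,"pics/c7.png")
d=cv2.absdiff(cv2.imread("pics/c6.png"),cv2.imread("pics/c7.png")).max(2)
print((d[200:550,110:470]>40).sum(), (d>40).sum())
E
```

```text
time_s: 31.2
ee_pos: [618.9, -230.5, 79.4]
ee_rot: [179.9, 0.1, 93.4]
force: [0.6, -0.5, 0.7]
gripper_width: 0.3
gripper_force: 0.0
3487 129387
```

```bash
python3 - <<'E'
from h import *
d=cv2.absdiff(cv2.imread("pics/c6.png"),cv2.imread("pics/c7.png")).max(2)>40
n,l,s,c=cv2.connectedComponentsWithStats(d[200:550,110:500].astype(np.uint8))
for r in s[1:]:
    if r[4]>30: print(r[0]+110,r[1]+200,r[2:])
E
```

```text
378 200 [ 107   38 1676]
450 241 [ 15  14 115]
483 249 [17 10 92]
436 435 [  64  115 4179]
```

The blanks haven't moved; the only differences are where the gripper left and now stands. Now I'll press the pad.

```bash
python3 -m crank '[{"dx":0,"dy":0,"dz":-0.01,"yaw":0},{"dx":0,"dy":0,"dz":-0.01,"yaw":0},{"dx":0,"dy":0,"dz":-0.005,"yaw":0},{"dx":0,"dy":0,"dz":0,"yaw":0},{"dx":0,"dy":0,"dz":0,"yaw":0}]' 0 && python3 -m crank '[{"dx":0,"dy":0,"dz":-0.005,"yaw":0},{"dx":0,"dy":0,"dz":0,"yaw":0},{"dx":0,"dy":0,"dz":0,"yaw":0}]' && python3 -m crank '[{"dx":0,"dy":0,"dz":-0.005,"yaw":0},{"dx":0,"dy":0,"dz":0,"yaw":0},{"dx":0,"dy":0,"dz":0,"yaw":0}]'
python3 - <<'E'
from h import *
b=eyes.grab_frame("side");crop(b,280,180,160,130,4.5,"pics/c8.png")
E
```

```text
time_s: 31.88
ee_pos: [618.6, -230.8, 60.0]
ee_rot: [179.9, 0.1, 93.4]
force: [-2.0, -0.7, 9.3]
gripper_width: 0.7
gripper_force: 4.5
time_s: 32.25
ee_pos: [618.4, -230.7, 54.5]
ee_rot: [179.9, 0.1, 93.4]
force: [-0.8, -2.1, 3.5]
gripper_width: 0.7
gripper_force: 1.7
time_s: 32.62
ee_pos: [618.3, -230.5, 50.2]
ee_rot: [180.0, 0.0, 93.4]
force: [-0.0, -3.3, 4.0]
gripper_width: 0.5
gripper_force: 2.0
```

View pics/c8.png

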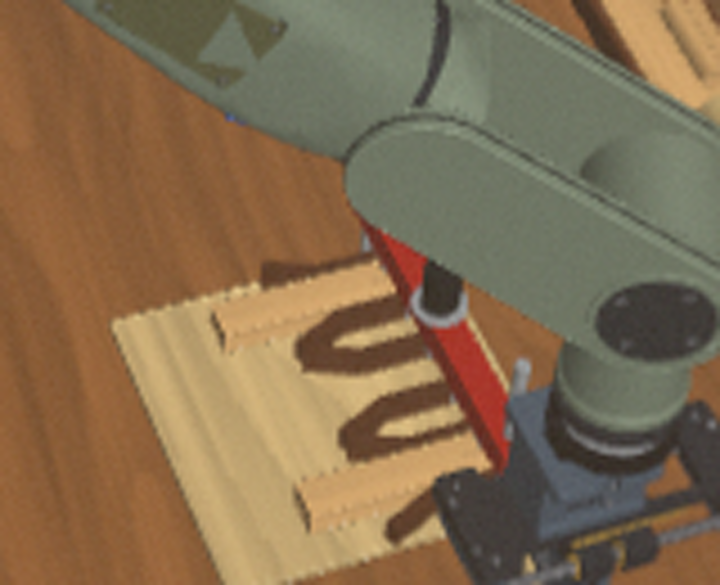

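The striker has fired, the bar is down and the blanks are still home. I'll let the pad up and turn back to grip B at its square end.

```bash
python3 -m crank '[{"dx":0,"dy":0,"dz":0.03,"yaw":0},{"dx":0,"dy":0,"dz":0.07,"yaw":0},{"dx":0,"dy":0,"dz":0.07,"yaw":0},{"dx":0,"dy":0,"dz":0,"yaw":0}]' 0 && python3 -m crank '[{"dx":-0.0143,"dy":0.0161,"dz":0,"yaw":1},{"dx":-0.0143,"dy":0.0161,"dz":0,"yaw":1},{"dx":-0.0143,"dy":0.0161,"dz":0,"yaw":1},{"dx":-0.0143,"dy":0.0161,"dz":0,"yaw":1},{"dx":-0.0143,"dy":0.0161,"dz":0,"yaw":1},{"dx":-0.0143,"dy":0.0161,"dz":0,"yaw":1},{"dx":-0.0143,"dy":0.0161,"dz":0,"yaw":1},{"dx":-0.0143,"dy":0.0161,"dz":0,"yaw":1},{"dx":-0.0143,"dy":0.0161,"dz":0,"yaw":1},{"dx":-0.0143,"dy":0.0161,"dz":0,"yaw":1}]' 0.55 && python3 -m crank '[{"dx":0,"dy":0,"dz":0,"yaw":1},{"dx":0,"dy":0,"dz":0,"yaw":1},{"dx":0,"dy":0,"dz":0,"yaw":1},{"dx":0,"dy":0,"dz":0,"yaw":1},{"dx":0,"dy":0,"dz":0,"yaw":1},{"dx":0,"dy":0,"dz":0,"yaw":1},{"dx":0,"dy":0,"dz":0,"yaw":1},{"dx":0,"dy":0,"dz":0,"yaw":1},{"dx":0,"dy":0,"dz":-0.06,"yaw":0},{"dx":0,"dy":0,"dz":-0.06,"yaw":0}]' && python3 -m crank '[{"dx":0,"dy":0,"dz":0,"yaw":0},{"dx":0,"dy":0,"dz":0,"yaw":0}]'
```

```text
time_s: 33.17
ee_pos: [620.1, -230.1, 190.7]
ee_rot: [179.5, 0.1, 93.4]
force: [-0.4, 0.7, -0.3]
gripper_width: 0.2
gripper_force: 0.0
time_s: 34.42
ee_pos: [501.7, -100.0, 184.0]
ee_rot: [-179.9, -0.3, 143.6]
force: [0.1, 0.6, 0.1]
gripper_width: 50.2
gripper_force: 0.0
time_s: 35.67
ee_pos: [502.3, -100.5, 87.7]
ee_rot: [179.9, -0.1, -176.6]
force: [0.3, -0.1, 0.0]
gripper_width: 49.9
gripper_force: 0.0
time_s: 35.92
ee_pos: [504.0, -101.2, 90.7]
ee_rot: [180.0, 0.0, -176.6]
force: [0.2, -0.0, 0.2]
gripper_width: 50.5
gripper_force: 0.0
```

```bash
python3 -m crank '[{"dx":0,"dy":0,"dz":-0.04,"yaw":0},{"dx":0,"dy":0,"dz":-0.0455,"yaw":0},{"dx":0,"dy":0,"dz":0,"yaw":0},{"dx":0,"dy":0,"dz":0,"yaw":0}]' 0.55 && python3 -m crank '[{"dx":0,"dy":0,"dz":0,"yaw":0},{"dx":0,"dy":0,"dz":0,"yaw":0},{"dx":0,"dy":0,"dz":0,"yaw":0},{"dx":0,"dy":0,"dz":0,"yaw":0},{"dx":0,"dy":0,"dz":0.001,"yaw":0}]' 0 30 && python3 -m crank '[{"dx":-0.025,"dy":-0.0015,"dz":0,"yaw":0},{"dx":-0.04,"dy":-0.0025,"dz":0,"yaw":0},{"dx":-0.05,"dy":-0.003,"dz":0,"yaw":0},{"dx":-0.05,"dy":-0.003,"dz":0,"yaw":0},{"dx":0,"dy":0,"dz":0.05,"yaw":0},{"dx":0,"dy":0,"dz":0.05,"yaw":0},{"dx":0,"dy":0,"dz":0,"yaw":0},{"dx":0,"dy":0,"dz":0,"yaw":0}]'
```

```text
time_s: 36.42
ee_pos: [505.3, -101.7, 23.7]
ee_rot: [-180.0, 0.2, -176.6]
force: [0.1, 0.5, 0.1]
gripper_width: 50.1
gripper_force: 0.0
time_s: 37.05
ee_pos: [503.9, -101.4, 22.9]
ee_rot: [-180.0, 0.0, -176.6]
force: [0.5, 0.1, -0.1]
gripper_width: 29.7
gripper_force: 30.0
time_s: 38.05
ee_pos: [370.9, -109.2, 101.9]
ee_rot: [180.0, -0.1, -176.6]
force: [-0.5, 0.4, -0.9]
gripper_width: 29.5
gripper_force: 30.0
```

```bash
python3 -m crank '[{"dx":0.0142,"dy":-0.0508,"dz":0,"yaw":0.12},{"dx":0.0142,"dy":-0.0508,"dz":0,"yaw":0.12},{"dx":0.0142,"dy":-0.0508,"dz":0,"yaw":0.12},{"dx":0.0142,"dy":-0.0508,"dz":0,"yaw":0.12},{"dx":0.0142,"dy":-0.0508,"dz":0,"yaw":0.12},{"dx":0,"dy":0,"dz":0,"yaw":0},{"dx":0,"dy":0,"dz":0,"yaw":0}]'
python3 - <<'E'
from h import *
im=eyes.grab_frame("top"); cv2.imwrite("pics/t9.png",im[...,::-1])
crop(im,290,150,260,180,3,"pics/c9.png")
print(telemetry.state()["gripper_force"])
E
```

```text
time_s: 38.92
ee_pos: [427.2, -311.4, 100.7]
ee_rot: [179.8, -0.2, -173.6]
force: [-0.2, -0.0, -1.1]
gripper_width: 29.7
gripper_force: 30.0
29.98565912246704
```

View pics/c9.png

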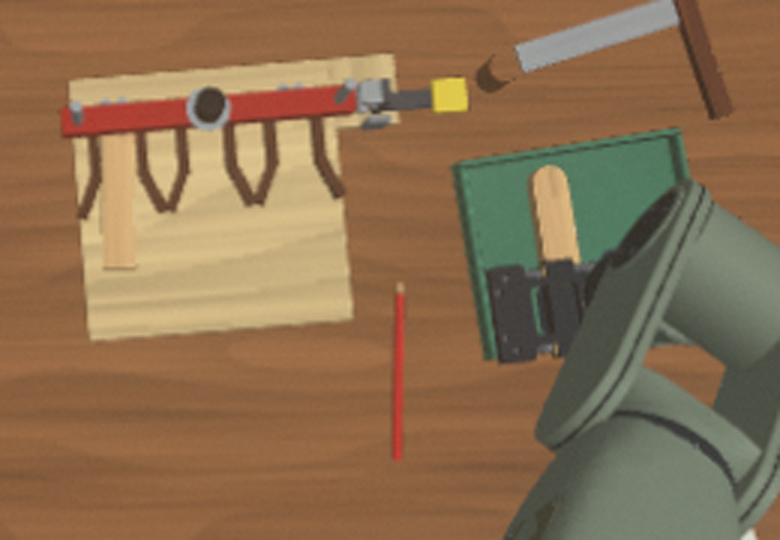

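B is held level over the tray with its tip at crop (550,168), parallel to the tray walls. A is still in lane 1. I'll lower B and let go.

```bash
python3 -m crank '[{"dx":0,"dy":0,"dz":-0.04,"yaw":0},{"dx":0,"dy":0,"dz":-0.035,"yaw":0},{"dx":0,"dy":0,"dz":-0.025,"yaw":0},{"dx":0,"dy":0,"dz":0,"yaw":0},{"dx":0,"dy":0,"dz":0,"yaw":0}]' && python3 -m crank '[{"dx":0,"dy":0,"dz":0,"yaw":0},{"dx":0,"dy":0,"dz":0,"yaw":0},{"dx":0,"dy":0,"dz":0,"yaw":0},{"dx":0,"dy":0,"dz":0.03,"yaw":0},{"dx":0,"dy":0,"dz":0.07,"yaw":0},{"dx":0,"dy":0,"dz":0,"yaw":0},{"dx":0,"dy":0,"dz":0,"yaw":0}]' 0.55
```

```text
time_s: 39.6
ee_pos: [428.6, -312.2, 23.2]
ee_rot: [-180.0, 0.0, -173.5]
force: [0.7, -0.4, 0.1]
gripper_width: 29.8
gripper_force: 30.0
time_s: 40.48
ee_pos: [428.1, -312.3, 102.5]
ee_rot: [180.0, -0.0, -173.6]
force: [-0.6, 0.5, -1.1]
gripper_width: 50.6
gripper_force: 0.0
```

```bash
python3 -m crank '[{"dx":0.0103,"dy":0.0579,"dz":0,"yaw":-0.075},{"dx":0.0103,"dy":0.0579,"dz":0,"yaw":-0.075},{"dx":0.0103,"dy":0.0579,"dz":0,"yaw":-0.075},{"dx":0.0103,"dy":0.0579,"dz":0,"yaw":-0.075},{"dx":0.0103,"dy":0.0579,"dz":0,"yaw":-0.075},{"dx":0.0103,"dy":0.0579,"dz":0,"yaw":-0.075},{"dx":0.0103,"dy":0.0579,"dz":0,"yaw":-0.075},{"dx":0.0103,"dy":0.0579,"dz":0,"yaw":-0.075},{"dx":0,"dy":0,"dz":0,"yaw":0},{"dx":0,"dy":0,"dz":0,"yaw":0}]' 0.55 
python3 - <<'E'
from h import *
im=eyes.grab_frame("top"); cv2.imwrite("pics/t10.png",im[...,::-1]); blanks(im,26)
E
```

```text
time_s: 41.72
ee_pos: [493.3, 57.6, 101.4]
ee_rot: [-180.0, -0.2, -176.5]
force: [0.7, -0.7, 0.0]
gripper_width: 49.8
gripper_force: 0.0
px [275. 145.] 155 cen [731.9 207.2] mid [732.2 207.1] dir [-0.987  0.158] L 44.0 W 44.0 endw +,- [11.  9.]
px [212. 149.] 516 cen [724.1 379.1] mid [724.1 376.7] dir [0.01 1.  ] L 228.0 W 17.0 endw +,- [14. 14.]
px [366. 177.] 1093 cen [637.6 -36.8] mid [637.8 -40.7] dir [-0.072  0.997] L 294.0 W 48.0 endw +,- [17. 30.]
px [373. 200.] 160 cen [575.2 -55.4] mid [570.4 -55.8] dir [-0.996 -0.086] L 60.0 W 24.0 endw +,- [ 5. 22.]
px [468. 234.] 533 cen [ 477.6 -306.4] mid [ 478.5 -306.3] dir [-0.993 -0.115] L 137.0 W 28.0 endw +,- [27. 19.]
px [338. 249.] 664 cen [444.8  43.4] mid [444.9  40.8] dir [-0.051  0.999] L 108.0 W 50.0 endw +,- [41. 44.]
px [113. 290.] 1351 cen [347.1 644.9] mid [348.4 644.9] dir [-1.     0.001] L 185.0 W 51.0 endw +,- [50. 48.]
```

B lies in the tray at (478,-306), as planned. I'll take out A next.

```bash
python3 -m crank '[{"dx":0,"dy":0.001,"dz":-0.05,"yaw":0},{"dx":0,"dy":0,"dz":-0.05,"yaw":0},{"dx":0,"dy":0,"dz":0,"yaw":0},{"dx":0,"dy":0,"dz":0,"yaw":0}]' 0.55 && python3 -m crank '[{"dx":0,"dy":0,"dz":0,"yaw":0},{"dx":0,"dy":0,"dz":0,"yaw":0},{"dx":0,"dy":0,"dz":0,"yaw":0},{"dx":0,"dy":0,"dz":0,"yaw":0},{"dx":0,"dy":0,"dz":0.001,"yaw":0}]' 0 30 && python3 -m crank '[{"dx":-0.025,"dy":-0.0015,"dz":0,"yaw":0},{"dx":-0.04,"dy":-0.0025,"dz":0,"yaw":0},{"dx":-0.05,"dy":-0.003,"dz":0,"yaw":0},{"dx":-0.05,"dy":-0.003,"dz":0,"yaw":0},{"dx":0,"dy":0,"dz":0.05,"yaw":0},{"dx":0,"dy":0,"dz":0.05,"yaw":0},{"dx":0,"dy":0,"dz":0,"yaw":0},{"dx":0,"dy":0,"dz":0,"yaw":0}]'
```

```text
time_s: 42.28
ee_pos: [494.1, 57.8, 22.5]
ee_rot: [-180.0, -0.1, -176.7]
force: [0.2, -0.2, 0.2]
gripper_width: 50.4
gripper_force: 0.0
time_s: 42.9
ee_pos: [494.3, 58.9, 23.3]
ee_rot: [180.0, -0.0, -176.6]
force: [-0.0, 0.2, -0.3]
gripper_width: 30.0
gripper_force: 30.0
time_s: 43.9
ee_pos: [361.7, 50.8, 102.7]
ee_rot: [180.0, -0.1, -176.6]
force: [0.5, -0.4, -1.1]
gripper_width: 29.8
gripper_force: 30.0
```

```bash
python3 -m crank '[{"dx":0.0106,"dy":-0.062,"dz":0,"yaw":0.067},{"dx":0.0106,"dy":-0.062,"dz":0,"yaw":0.067},{"dx":0.0106,"dy":-0.062,"dz":0,"yaw":0.067},{"dx":0.0106,"dy":-0.062,"dz":0,"yaw":0.067},{"dx":0.0106,"dy":-0.062,"dz":0,"yaw":0.067},{"dx":0.0106,"dy":-0.062,"dz":0,"yaw":0.067},{"dx":0.0106,"dy":-0.062,"dz":0,"yaw":0.067},{"dx":0.0106,"dy":-0.062,"dz":0,"yaw":0.067},{"dx":0.0106,"dy":-0.062,"dz":0,"yaw":0.067},{"dx":0,"dy":0,"dz":0,"yaw":0}]' && python3 -m crank '[{"dx":0,"dy":0,"dz":0,"yaw":0},{"dx":0,"dy":0,"dz":0,"yaw":0}]'
```

```text
time_s: 45.15
ee_pos: [438.4, -398.3, 100.7]
ee_rot: [179.9, -0.1, -173.7]
force: [-1.0, 0.5, -1.4]
gripper_width: 29.6
gripper_force: 30.0
time_s: 45.4
ee_pos: [438.1, -394.0, 102.5]
ee_rot: [179.9, -0.1, -173.5]
force: [0.2, 0.2, -1.3]
gripper_width: 29.8
gripper_force: 30.0
```

```bash
python3 -m crank '[{"dx":0,"dy":0,"dz":-0.04,"yaw":0},{"dx":0,"dy":0,"dz":-0.035,"yaw":0},{"dx":0,"dy":0,"dz":-0.026,"yaw":0},{"dx":0,"dy":0,"dz":0,"yaw":0},{"dx":0,"dy":0,"dz":0,"yaw":0}]' && python3 -m crank '[{"dx":0,"dy":0,"dz":0,"yaw":0},{"dx":0,"dy":0,"dz":0,"yaw":0},{"dx":0,"dy":0,"dz":0,"yaw":0},{"dx":0,"dy":0,"dz":0.03,"yaw":0},{"dx":0,"dy":0,"dz":0.07,"yaw":0},{"dx":0,"dy":0,"dz":0.07,"yaw":0},{"dx":-0.05,"dy":0.06,"dz":0,"yaw":0},{"dx":-0.05,"dy":0.06,"dz":0,"yaw":0},{"dx":0,"dy":0.06,"dz":0,"yaw":0},{"dx":0,"dy":0.06,"dz":0,"yaw":0}]' 0.55 && python3 -m crank '[{"dx":0,"dy":0.06,"dz":0,"yaw":0},{"dx":0,"dy":0.06,"dz":0,"yaw":0},{"dx":0,"dy":0,"dz":0,"yaw":0},{"dx":0,"dy":0,"dz":0,"yaw":0}]'
python3 - <<'E'
from h import *
im=eyes.grab_frame("top"); cv2.imwrite("pics/t11.png",im[...,::-1]); blanks(im,26)
E
```

```text
time_s: 46.02
ee_pos: [439.1, -395.4, 23.4]
ee_rot: [-180.0, 0.0, -173.5]
force: [0.3, 0.3, -0.7]
gripper_width: 29.7
gripper_force: 30.0
time_s: 47.28
ee_pos: [358.1, -202.4, 158.9]
ee_rot: [-180.0, 0.1, -173.6]
force: [0.2, -0.5, 0.6]
gripper_width: 50.0
gripper_force: 0.0
time_s: 47.78
ee_pos: [359.0, -108.1, 158.8]
ee_rot: [-180.0, 0.0, -173.5]
force: [-0.5, -0.5, 0.1]
gripper_width: 50.4
gripper_force: 0.0
px [275. 145.] 155 cen [731.9 207.2] mid [732.2 207.1] dir [-0.987  0.158] L 44.0 W 44.0 endw +,- [11.  9.]
px [212. 149.] 511 cen [724.  379.3] mid [724.  376.7] dir [0.01 1.  ] L 228.0 W 17.0 endw +,- [14. 14.]
px [364. 179.] 1254 cen [634.3 -32. ] mid [634.8 -38. ] dir [-0.086  0.996] L 300.0 W 52.0 endw +,- [30. 30.]
px [373. 200.] 160 cen [575.2 -55.4] mid [570.4 -55.8] dir [-0.996 -0.086] L 60.0 W 24.0 endw +,- [ 5. 22.]
px [344. 203.] 170 cen [569.7  24. ] mid [564.5  23.5] dir [-0.995 -0.102] L 61.0 W 25.0 endw +,- [ 5. 22.]
px [500. 231.] 551 cen [ 485.6 -389.7] mid [ 487.  -389.5] dir [-0.994 -0.11 ] L 137.0 W 29.0 endw +,- [27. 21.]
px [468. 234.] 533 cen [ 477.6 -306.4] mid [ 478.5 -306.3] dir [-0.993 -0.115] L 137.0 W 28.0 endw +,- [27. 19.]
px [113. 290.] 1348 cen [347.4 644.9] mid [348.6 644.9] dir [-1.  0.] L 185.0 W 51.0 endw +,- [50. 48.]
```

View pics/t11.png

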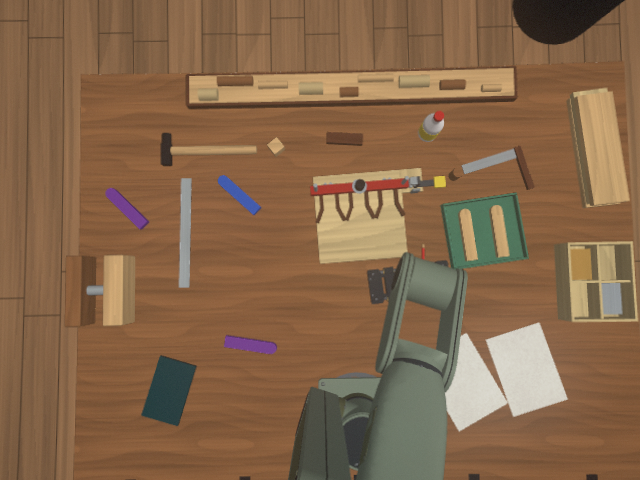

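Both blanks lie flat in the tray at (468,234) and (500,231). The striker is down, the bystanders I can see are unmoved and there's no third blank. The robot is clear, so I'm handing in.

```bash
python3 -c "
from workcell import ticket
print(ticket.job_done())"
```

```text
the job is handed in; nothing more can be done
None
```

I loaded both blanks fully home, cocked and fired the striker with them in place, then laid them flat in the green tray and handed the job in at about 48 s; no verdict was returned.

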